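# Clamp a phone in the repair fixture

### The arm

A 6-joint arm with a two-finger parallel gripper is mounted at the origin on the work surface. World frame = base frame: x ahead of the robot, y to its left, z up, the work surface at z = 0. Lengths are in mm, angles in degrees, forces in N, time in s.
With the tool pointing down it reaches from about 300 to 850 mm from the base axis. Payload 4.2 kg.
Tool frame: the origin (TCP) lies midway between the tips of the shut fingers; the grasp point (between the pads) lies env.grip_depth behind it (env.grip_depth is the distance from the TCP to the grasp point, in mm); z points along the fingers, y is the direction in which the jaws open and shut (so a half turn about z gives the same grasp; the last joint's range is limited). The gripper opens to 91 mm and grips with 3 to 60 N. Pads are 32 mm wide; open, the fingers measure 118 mm over their backs; the gripper's body (76 mm by 178 mm) begins 60 mm behind the grasp point.
Start: joints at [64.458, 18.312, 89.639, -0, 72.044, -1.146], TCP at [237.508, 523.673, 213.976] pointing down, gripper open.
Joint ranges: [-177.97, 177.97], [-48.28, 115.42], [12.27, 149.76], [-77.06, 257.06], [2.81, 150.46], [-146.56, 146.56]. Speed limits (degrees/s): [147.25, 147.25, 180, 180, 180, 180].

### API

Orientations are given as [roll, pitch, yaw] about the fixed x, y, z axes, in that order (R = Rz(yaw) Ry(pitch) Rx(roll)).
In Python, from workcell import env, cams, spotter gives the robot as it stands.
- The arm moves only by the tool apply_moves, never from a script. Its argument "plan" is a list of rows, each an object with "jaw": the closure, from 0 (fully open) to 1 (shut); "delta_pos": the shift along the tool's x, y, z in mm, a list of three; "spin": the turn about the tool's z in rad. In form: [{"jaw": jaw, "delta_pos": [dx, dy, dz], "spin": spin}, ...]. A call has exactly 8 rows; each row is the pose to reach, as a shift and turn from the pose measured when the call began, along the tool's axes at that moment; what a row does not reach only later rows make up. A row lasts 1/8 s, in which the tool goes at most 62.5 mm and 10.7 degrees, less where a joint would pass 70% of its speed; a pose out of reach is approached as far as the arm can. A call with a gripper value outside its range is refused whole. The fingers move at their own pace and stop on an object; "squeeze" is the grip in N (left out, the last holds). Time passes only in rows, so rows that repeat a pose let the fingers close, or fill a call up. It gives the time, the measured TCP pose, the force and the opening at its end, in the units of the state.
- env.state(): the state, without advancing time (a new reading comes with each control period).
- cams.grab_frame(name): name is "scene" or "side" or "wrist"; returns the picture (420x560x3 uint8, red, green, blue); there is no depth.
- cams.calibration(name): a dict with "camera_matrix" (3x3 intrinsics, pixels), "rvec" (rotation vector, rad) and "tvec" (3), from world to camera coordinates, as OpenCV has them. Camera axes: x right, y down, z forward; pixel columns grow to the right and rows downward; lengths in mm; the calibration is good to about 2 mm. The wrist camera is an equidistant fisheye: a pixel r from the principal point sees the ray r / f radians off the axis. A picture is of the moment at which its call begins: read the wrist's pose just before it. calibration takes no time and is no camera call; for the wrist camera it gives the pose at the moment of the call.
- env.job_done(): hands the job in, once; it reports no verdict.
Trained networks look in the newest picture that a camera, given by its name, has taken for a name from the list of things; names that differ only in an ending like _2 or _b are one class to them, and where a whole thing is asked for, a point or a joint stands for the part that bears it (a point fixed in the world has none). Each returns a list of dicts, best first, with "confidence" (0 to 1); they miss things now and then, are a little off and sometimes report something else, mostly with a low value. They report only what shows in the picture. A call takes as long as a camera call. They do not tell look-alikes from the thing itself.
- spotter.masks_of(camera, target): "region" (420x560 bool, what is visible of it) and "extent" ([left, top, right, bottom] in pixels, round what is visible of it).
The state is a dict: "time_s": time; "qpos": joint angles; "qvel": joint speeds; "effort": joint torques, N m; "ee_pos": TCP position; "ee_rot": TCP orientation; "force": force on the tool from outside, world axes, zero at the start; "torque": the same for the moment, N m; "gripper_width": finger opening in mm.
Only numpy, scipy, OpenCV 4.12 (cv2) and the standard library are available. Lean on these libraries where they do the work, as an engineer would, in place of code of your own. Each camera call takes 0.05 s, during which the arm holds its last target.

### The job

On the repair bench a phone lies only part way into the clamping fixture. Slide it gently along its rails until it is fully home against the end stop, then press the sprung clamp lever down, reaching in at a slant under the lamp, just until the catch snaps over it and it stays down by itself with its foot on the phone, and let go. Do not bump the lamp, do not force the lever beyond its catch, and leave the other things on the bench where they are.

Things in the scene. Friction and masses are not known exactly. Their poses are not given: they have to be found in the camera images.
- fixture: Clamping fixture, fixed: aluminium bed plate 12 mm thick, x -150 to +85, y -175 to +110 mm. Origin: table height, under the centre of the phone's home place. x runs along its rails to the end stop, z up. Two black rails (inner faces y = +-35, x -60 to +60, 8 mm above the bed) guide the phone with 2 mm play a side. The lever's bracket is at y 62 to 92, x -4 to 44, 56 mm high.
- end_stop (a point): Middle of the end stop's face, at bed height: fixture x = 70 mm. The stop, a black bar 78 mm wide, rises 14 mm above the bed. It limits the phone's slide.
- phone: The phone: aluminium frame, black face up, 140 x 66 x 10 mm, about 0.19 kg, on the bed between the rails, 25 to 55 mm short of home. Origin: centre of its underside; x along its length. Home: far short edge on the end stop, origin at fixture x = 0, 12 mm above the table. Its near short edge (phone x = -70) is free to be pushed. Sliding takes 1 to 3 N.
- clamp_lever (a joint): Angle of the sprung lever, rad: 0 = up (the arm slopes 0.5 rad upwards from its pivot), 0.5 = level, grows as it is pressed, end 0.62. It springs back to 0 unless caught. At the pad it resists with about 3 N at first and 7 to 13 N while its tip wedges past the catch, less once that snaps, anywhere between 0.45 and 0.56 rad; 3 mm below the snap its tip meets a solid ledge.
- catch_foot (a point): On the bed at the foot of the catch, its lever side: a dark steel post beyond the lever's tip, at fixture x = 20, y = -145 mm, with a sprung sliding bolt whose sloped nose reaches to y = -118. The height of post and bolt is set differently each time, by up to 12 mm (this point does not show it): feel for the snap. The bolt stands up to 25 mm above the tip of the held lever, 20 mm beyond the pad's end: keep clear of it.
- lever_pad (a point): Centre of the top face of the black rubber press pad (36 mm in fixture x, 50 mm along the arm) near the lever's free end, 147 mm from the pivot axis along the arm and 10 mm above the arm's centreline. Lever up: about 125 mm above the table, at fixture y = -49; lever level: 55 mm, y = -72.
- lever_pivot (a point): Point on the lever's hinge axis, which runs along fixture x: fixture x = 20, y = 75, z = 45 mm. The arm runs from it towards fixture -y, across above the phone.
- lever_arm: The lever's arm: a flat steel bar 26 mm wide, 10 mm thick, with a rounded tip 200 mm from the pivot, beyond the pad. Origin on the pivot; its -y axis runs along the bar to the tip, z out of its top face.
- foot: Sprung rubber foot, 26 mm across, under the middle of the lever's arm, 75 mm from the pivot; origin at the centre of its underside. It lands on the phone as the lever comes level and holds it with 2 to 5 N.
- lamp: Bench lamp, fixed: its white head hangs right above the lever's press pad. Origin: table height, under the middle of the head's robot-side edge; axes roughly the fixture's. The head spans x 0 to 75, y +-65 mm, underside 236 mm and top 267 mm above the table; its post stands at x = 140 on a 90 mm round base.
- lamp_edge (a point): Middle of the lower robot-side edge of the lamp's head, 237 mm above the table, 2 to 14 mm nearer to the robot than the pad's middle: a vertical tool cannot come down on the pad, one that leans back towards the robot (fixture -x) by 30 to 45 degrees clears it.
- battery: Flat black phone battery, 68 x 42 x 6 mm, lying on the fixture's bed at its near corner on the catch side: leave it. Origin: centre of its underside.
- spare_frame: Grey plastic phone back, 140 x 66 x 9 mm, on the table: leave it. Origin: centre of its underside.
- driver: Screwdriver, 160 mm: leave it. Origin: centre of its underside.
- cleaner: Clear bottle, 52 mm across, 130 mm high: leave it. Origin: centre of its underside.
- parts_tray: White open tray, 150 x 100 x 30 mm: leave it. Origin: centre of its underside.
- pot: Grey pot, 70 mm across, 80 mm high: leave it. Origin: centre of its underside.
- brush: Wooden brush, 125 mm: leave it. Origin: centre of its underside.
Not all that is in view belongs to the job. What is shaped like the phone but red or turquoise is not meant.

How it is judged:
By the outcome, as a careful person would: the job done as asked, in the order asked, and still so for the second after the job is handed in, with the robot touching nothing.
It also fails if it takes over 45 s, if anything falls off the work surface, if the arm or the gripper's body presses on something with over 40 N, if the wrist force passes 120 N, or if a joint passes its speed limit or range.

## Working session

There is one attempt and no reset: what is moved stays moved. The work goes in short steps, Python scripts to look and compute and a tool call to move; the robot and the scene stay as the last step left them, time stands still between calls to the robot, and variables do not carry over. Pictures are saved under pics/ and viewed, and the job is handed in when it is done.

Besides the shell and the picture viewer there is one more tool, called after "Call:" by a JSON object that holds its "name" and its "arguments", one argument or row to a line. apply_moves: Moves the arm, as the interface text tells. Its arguments: {"type":"object","properties":{"plan":{"type":"array"},"squeeze":{"type":"number"}},"required":["plan"]}

```bash
ls; mkdir -p pics; python3 - <<'E'
from workcell import env, cams, spotter
import cv2
print(env.state(), env.grip_depth)
for n in ["scene","side","wrist"]:
    c=cams.calibration(n); print(n,c)
    im=cams.grab_frame(n); cv2.imwrite(f"pics/{n}0.png",im[:,:,::-1])
E
```

```text
pics
{'time_s': 0.0, 'qpos': array([ 6.44590605e+01,  1.83525822e+01,  8.97066377e+01, -8.99085295e-04,
        7.20435890e+01, -1.14639129e+00]), 'qvel': array([-0.12249818, -0.09952327,  0.0002885 , -0.1196435 ,  0.08364667,
       -0.02738591]), 'effort': array([ 7.98124383e-04, -4.12457907e+01, -2.31970060e+01,  7.26225972e-02,
        4.57828282e-02, -1.55576595e-04]), 'ee_pos': array([237.27530841, 523.20550939, 213.1092781 ]), 'ee_rot': array([-1.79897195e+02, -1.20227083e-03,  1.55605729e+02]), 'force': array([-0.00837327, -0.44016493,  0.68892148]), 'torque': array([-0.04596775,  0.0091183 , -0.01479675]), 'gripper_width': 91.3498262906166} 18.8
scene {'camera_matrix': array([[431.80711738,   0.        , 274.4544815 ],
       [  0.        , 431.80711738, 215.77580533],
       [  0.        ,   0.        ,   1.        ]]), 'rvec': array([ 2.12731767,  0.76574249, -0.35570943]), 'tvec': array([-414.02862064,  -49.03361887, 1547.20159973])}
side {'camera_matrix': array([[440.91515605,   0.        , 274.85634386],
       [  0.        , 440.91515605, 211.33195645],
       [  0.        ,   0.        ,   1.        ]]), 'rvec': array([ 2.19067751, -0.06800721,  0.0364152 ]), 'tvec': array([-499.20400873,  181.37669277, 1589.18875248])}
wrist {'camera_matrix': array([[325.1922621 ,   0.        , 278.32647423],
       [  0.        , 325.1922621 , 209.95408647],
       [  0.        ,   0.        ,   1.        ]]), 'rvec': array([-2.44042613, -1.57227004, -0.21411635]), 'tvec': array([-573.74488599,  -30.62832619,  391.02969893])}
```

View pics/scene0.png

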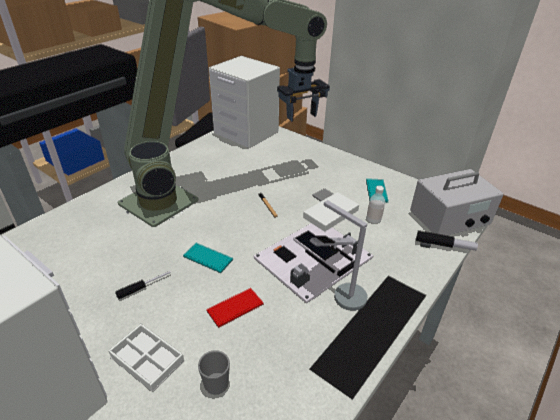

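View pics/side0.png

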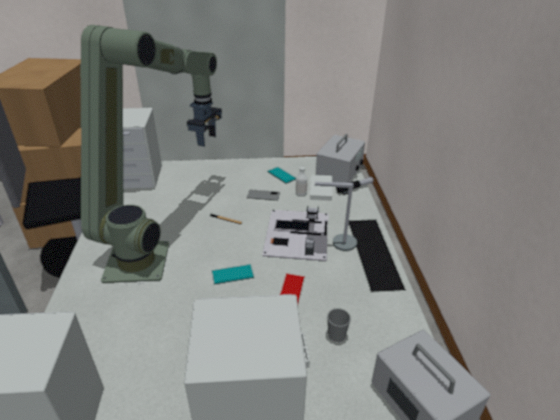

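View pics/wrist0.png

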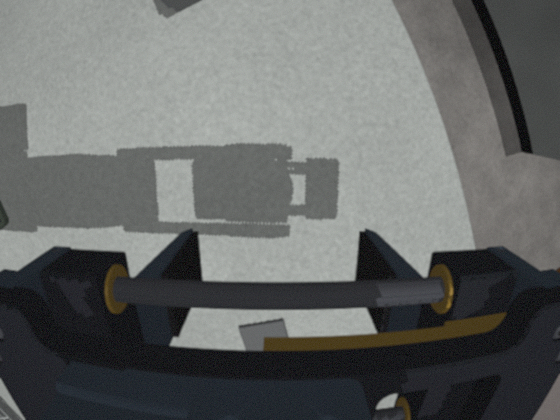

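```bash
python3 - <<'E'
import cv2
a=cv2.imread("pics/scene0.png")[180:320,240:390]; cv2.imwrite("pics/s0z.png",cv2.resize(a,None,fx=5,fy=4.2857,interpolation=cv2.INTER_CUBIC)[:600,:750])
a=cv2.imread("pics/side0.png")[165:275,250:390]; cv2.imwrite("pics/d0z.png",cv2.resize(a,None,fx=5,fy=5,interpolation=cv2.INTER_CUBIC))
E
```

```text
(no output)
```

View pics/s0z.png

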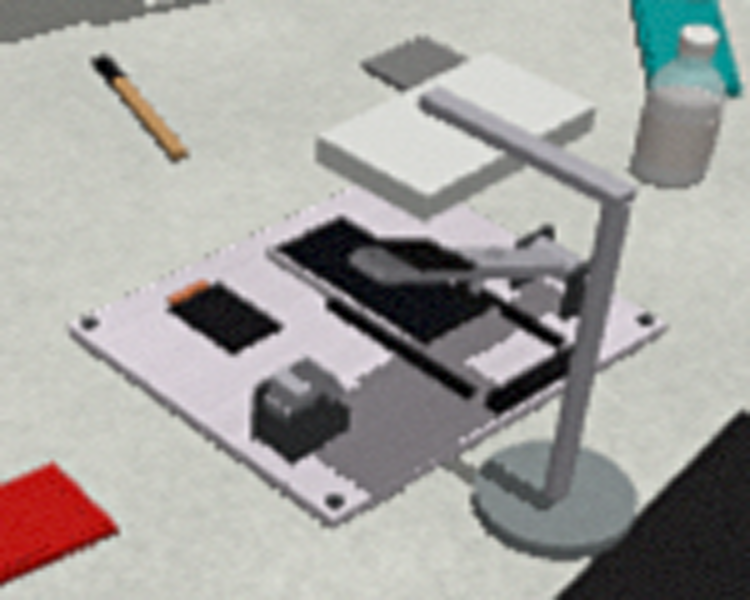

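View pics/d0z.png

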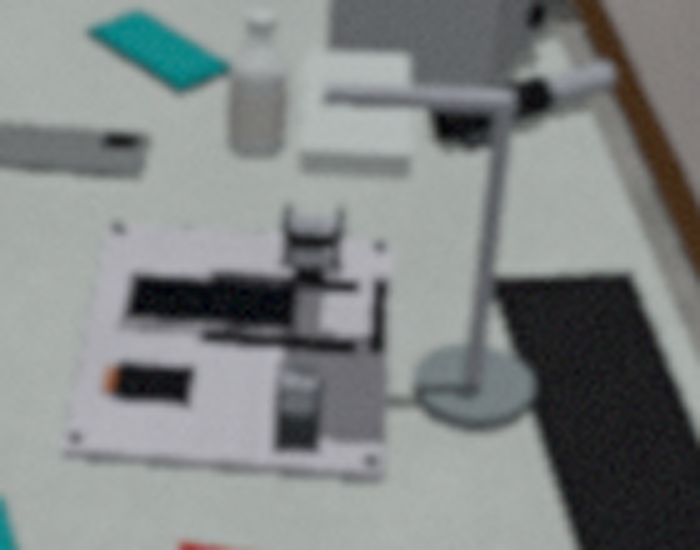

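```bash
cat > h.py <<'E'
import numpy as np, cv2
from scipy.spatial.transform import Rotation as R
def proj(c,P):
    P=np.atleast_2d(np.array(P,float)); 
    return cv2.projectPoints(P,c["rvec"],c["tvec"],c["camera_matrix"],None)[0][:,0]
def projw(c,P):
    P=np.atleast_2d(np.array(P,float)); K=c["camera_matrix"]
    q=P@cv2.Rodrigues(c["rvec"])[0].T+np.array(c["tvec"]).ravel()
    r=np.hypot(q[:,0],q[:,1]); th=np.arctan2(r,q[:,2]); s=K[0,0]*th/np.maximum(r,1e-9)
    return np.c_[q[:,0]*s+K[0,2], q[:,1]*s+K[1,2]]
def fx(p,P):
    P=np.atleast_2d(np.array(P,float)); a=p[2]
    return np.c_[p[0]+P[:,0]*np.cos(a)-P[:,1]*np.sin(a), p[1]+P[:,0]*np.sin(a)+P[:,1]*np.cos(a), P[:,2]]
E
python3 - <<'E'
from h import *
from workcell import env,cams
from scipy.optimize import least_squares
cs,cd=cams.calibration("scene"),cams.calibration("side")
S=[([-150,-175,12],[254,256.5]),([85,-175,12],[306.6,301]),([85,110,12],[373.4,255.8])]
D=[([-150,110,12],[270,210.6]),([85,110,12],[328.4,213.6]),([85,-175,12],[326,259.5]),([-150,-175,12],[263.2,255.5])]
def f(p): return np.r_[(proj(cs,fx(p,[a for a,_ in S]))-[b for _,b in S]).ravel(),(proj(cd,fx(p,[a for a,_ in D]))-[b for _,b in D]).ravel()]
r=least_squares(f,[600,100,0]);print(r.x,np.degrees(r.x[2]),r.fun.round(1))
p=r.x
for n,q in dict(home=[0,0,12],padup=[20,-49,125],padlev=[20,-72,55],near=[-130,0,17],catch=[20,-145,12]).items(): print(n,fx(p,q))
E
```

```text
[ 6.30556737e+02  1.43096591e+02 -1.70868153e-01] -9.790024014842794 [-1.1 -0.   0.3  1.   0.  -0.4  1.  -1.  -0.6 -0.3  0.9 -0.  -1.2 -0.8]
home [[630.55673684 143.0965909   12.        ]]
padup [[641.93362898  91.40939398 125.        ]]
padlev [[638.02275674  68.74433103  55.        ]]
near [[502.44985933 165.20152095  17.        ]]
catch [[625.60998833  -3.19260788  12.        ]]
```

```bash
python3 - <<'E'
from h import *
from workcell import env,cams
s=env.state(); c=cams.calibration("wrist")
Rc=cv2.Rodrigues(c["rvec"])[0]; C=-Rc.T@c["tvec"]
T=R.from_euler("xyz",s["ee_rot"],degrees=True).as_matrix()
print("cam in tool",T.T@(C-s["ee_pos"]),"axis in tool",T.T@Rc[2], "camx",T.T@Rc[0])
print(T)
for t in ([500,140,260],[440,160,260]): print(T.T@(np.array(t)-s["ee_pos"]))
E
```

```text
cam in tool [  75.7815294    -0.34468451 -170.52364934] axis in tool [-2.70107724e-01 -3.46348842e-04  9.62830046e-01] camx [-5.66625532e-04  9.99999819e-01  2.00761129e-04]
[[-9.10702062e-01  4.13063450e-01 -5.83536369e-04]
 [ 4.13063860e-01  9.10701277e-01 -1.19599112e-03]
 [ 3.74070983e-05 -1.33022936e-03 -9.99999115e-01]]
[-397.53470208 -240.65465593  -46.36131843]
[-334.63130114 -247.22443738  -46.35022607]
```

Call:
{"name": "apply_moves", "arguments": {
  "plan": [
    {"jaw": 1, "delta_pos": [-45, -33, -8], "spin": -0.03},
    {"jaw": 1, "delta_pos": [-90, -66, -16], "spin": -0.07},
    {"jaw": 1, "delta_pos": [-135, -99, -24], "spin": -0.11},
    {"jaw": 1, "delta_pos": [-180, -132, -32], "spin": -0.15},
    {"jaw": 1, "delta_pos": [-225, -165, -40], "spin": -0.19},
    {"jaw": 1, "delta_pos": [-270, -200, -46], "spin": -0.23},
    {"jaw": 1, "delta_pos": [-310, -230, -46], "spin": -0.255},
    {"jaw": 1, "delta_pos": [-335, -247, -46], "spin": -0.255}
  ],
  "squeeze": 20
}}

```text
time_s: 1.15
ee_pos: [441.1, 157.9, 259.6]
ee_rot: [-179.9, -0.0, 170.1]
force: [0.2, -0.1, -0.2]
gripper_width: 14.6
```

```bash
python3 - <<'E'
from h import *
from workcell import env, cams, spotter
c=cams.calibration("wrist");s=env.state()
im=cams.grab_frame("wrist"); cv2.imwrite("pics/w1.png",im[:,:,::-1])
cv2.imwrite("pics/w1z.png",cv2.resize(im[:,:,::-1],(800,600),interpolation=cv2.INTER_CUBIC))
np.savez("w1.npz",**c)
print({k:np.round(v,2) for k,v in s.items()})
for n,q in dict(c1=[-150,110,12],c2=[85,110,12],c3=[85,-175,12],c4=[-150,-175,12],pad=[20,-49,125],lamp=[10,-49,237]).items(): print(n,(projw(c,fx([630.56,143.1,-.17087],q))).round(1))
E
```

```text
{'time_s': np.float64(1.15), 'qpos': array([ 1.835e+01,  7.030e+00,  9.799e+01, -7.000e-02,  7.504e+01,
       -6.174e+01]), 'qvel': array([-28.01,   4.28,  -4.62,   0.7 ,   0.58, -28.2 ]), 'effort': array([  1.72, -31.56, -23.3 ,  -0.16,   0.15,   0.31]), 'ee_pos': array([441.05, 157.94, 259.62]), 'ee_rot': array([-1.7991e+02, -1.0000e-02,  1.7011e+02]), 'force': array([ 0.23, -0.08, -0.24]), 'torque': array([ 0.07, -0.05,  0.03]), 'gripper_width': np.float64(14.58)}
c1 [[372.2 208.4]]
c2 [[356.3 345.2]]
c3 [[185.2 344.2]]
c4 [[165.9 208.8]]
pad [[254.  365.2]]
lamp [[246.6 432.2]]
```

View pics/w1z.png

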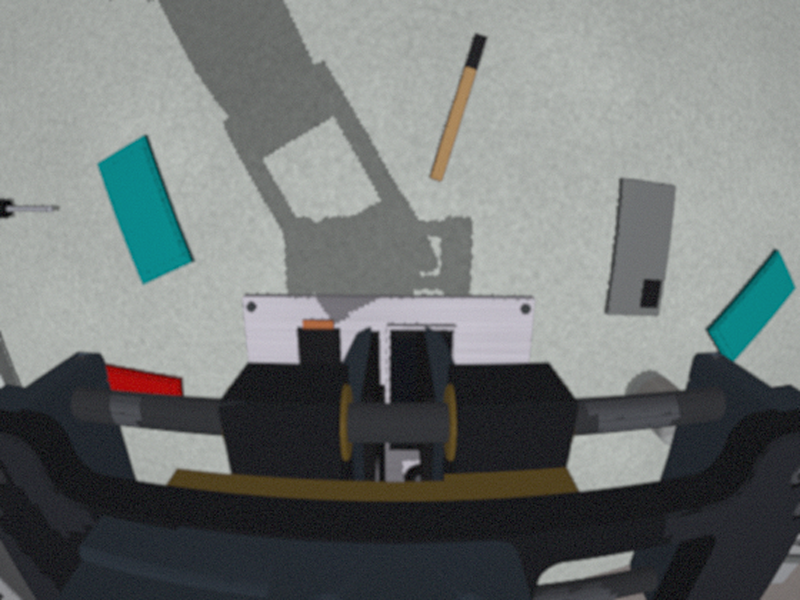

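```bash
python3 - <<'E'
from h import *
from workcell import env, cams, spotter
cams.grab_frame("side")
c=cams.calibration("wrist");s=env.state()
im=cams.grab_frame("wrist"); cv2.imwrite("pics/w2.png",im[:,:,::-1])
np.savez("w2.npz",**c); print(s["qvel"].round(2),s["ee_pos"],s["ee_rot"])
a=im[190:310,150:400,::-1]; cv2.imwrite("pics/w2z.png",cv2.resize(a,None,fx=3.2,fy=3.2,interpolation=cv2.INTER_CUBIC))
for n,q in dict(c1=[-150,110,12],c4=[-150,-175,12],).items(): print(n,(projw(c,fx([630.56,143.1,-.17087],q))).round(1))
for n in ("phone","fixture","lamp"):
  for m in spotter.masks_of("wrist",n)[:2]: print(n,m["confidence"],m["extent"])
E
```

```text
[ 3.07 -0.31  0.39  2.36  0.46  2.12] [441.43260078 157.8470469  259.38481801] [-1.79876671e+02 -1.01023090e-02  1.69987782e+02]
c1 [[372.5 207.9]]
c4 [[166.1 208.7]]
phone 0.77 [271.5, 223.1, 321.8, 315.6]
phone 0.6 [76.6, 252.0, 130.0, 277.5]
fixture 0.79 [169.3, 203.6, 374.7, 338.6]
lamp 0.54 [171.8, 205.9, 375.1, 336.4]
```

View pics/w2z.png

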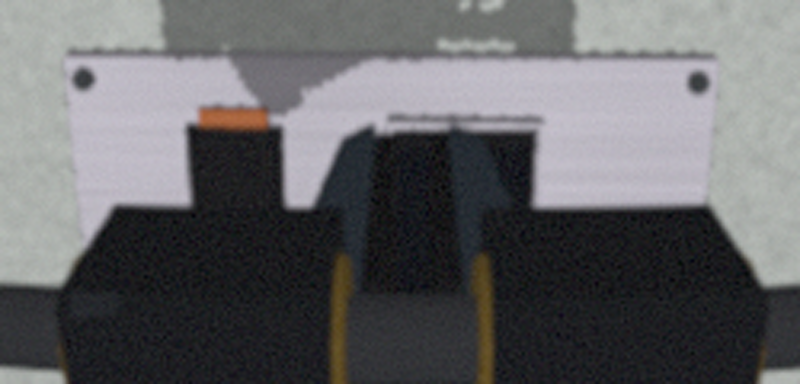

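```bash
python3 - <<'E'
from h import *
from workcell import env,cams
from scipy.optimize import least_squares
cs,cd=cams.calibration("scene"),cams.calibration("side"); cw=dict(np.load("w2.npz"))
S=[([-150,-175,12],[254,256.5]),([85,-175,12],[306.6,301]),([85,110,12],[373.4,255.8])]
D=[([-150,110,12],[270,210.6]),([85,110,12],[328.4,213.6]),([85,-175,12],[326,259.5]),([-150,-175,12],[263.2,255.5])]
W=[([-150,-175,12],[170.6,208.1]),([-150,110,12],[373.1,208.1])]
def f(p): return np.r_[(proj(cs,fx(p,[a for a,_ in S]))-[b for _,b in S]).ravel(),(proj(cd,fx(p,[a for a,_ in D]))-[b for _,b in D]).ravel(),1.5*(projw(cw,fx(p,[a for a,_ in W]))-[b for _,b in W]).ravel()]
r=least_squares(f,[600,100,0]);print(r.x,np.degrees(r.x[2]),r.fun.round(1))
p=r.x
for x in (-130,-120,-110,-100,-90): print(x,projw(cw,fx(p,[[x,-33,12],[x,33,12],[x,-33,22],[x,33,22]])).round(1).tolist())
t=fx(p,[[-145,0,16]])[0]; print(t)
s=env.state();T=R.from_euler("xyz",s["ee_rot"],degrees=True).as_matrix()
for q in ([-150,0,17],[-90,0,17]): print(T.T@(fx(p,[q])[0]-s["ee_pos"]))
E
```

```text
[ 6.31085038e+02  1.45677879e+02 -1.75950762e-01] -10.081236074018914 [-0.4 -0.7  0.7  0.5  0.6 -0.6  1.2 -1.4 -0.5 -0.6  0.7 -0.5 -1.3 -1.4
 -3.5  0.   2.5  0.4]
-130 [[270.4, 222.5], [319.1, 222.5], [270.2, 224.8], [320.0, 224.8]]
-120 [[270.5, 229.5], [318.8, 229.4], [270.3, 231.9], [319.7, 231.9]]
-110 [[270.5, 236.4], [318.5, 236.3], [270.3, 238.9], [319.4, 238.9]]
-100 [[270.6, 243.1], [318.2, 243.0], [270.4, 245.8], [319.1, 245.7]]
-90 [[270.6, 249.8], [317.9, 249.7], [270.4, 252.6], [318.7, 252.5]]
[488.32375655 171.05930271  16.        ]
[-41.26616714  18.63291302 242.42338305]
[-101.26507362   18.27655387  242.35834449]
```

Call:
{"name": "apply_moves", "arguments": {
  "plan": [
    {"jaw": 1, "delta_pos": [-12, 8, 30], "spin": 0},
    {"jaw": 1, "delta_pos": [-29, 18.5, 70], "spin": 0},
    {"jaw": 1, "delta_pos": [-29, 18.5, 110], "spin": 0},
    {"jaw": 1, "delta_pos": [-29, 18.5, 150], "spin": 0},
    {"jaw": 1, "delta_pos": [-29, 18.5, 185], "spin": 0},
    {"jaw": 1, "delta_pos": [-29, 18.5, 215], "spin": 0},
    {"jaw": 1, "delta_pos": [-29, 18.5, 235], "spin": 0},
    {"jaw": 1, "delta_pos": [-29, 18.5, 240], "spin": 0}
  ]
}}

```text
time_s: 2.45
ee_pos: [470.0, 174.7, 18.3]
ee_rot: [-179.9, -0.2, 170.4]
force: [-0.1, 0.3, 0.2]
gripper_width: 0.0
```

```bash
cat > st.py <<'E'
from h import *
from workcell import env,cams
p=[631.085,145.678,-0.17595]
def finv(P):
    a=p[2]; d=np.array(P)[:2]-p[:2]
    return np.array([d[0]*np.cos(a)+d[1]*np.sin(a),-d[0]*np.sin(a)+d[1]*np.cos(a),P[2]])
def show():
    s=env.state(); print("t",s["time_s"],"fix TCP",finv(s["ee_pos"]).round(1),"rot",s["ee_rot"].round(2),"F",s["force"].round(2),"w",s["gripper_width"].round(1),"q",s["qpos"].round(1))
    T=R.from_euler("xyz",s["ee_rot"],degrees=True).as_matrix(); return s,T
E
python3 - <<'E'
from st import *
show()
c=cams.calibration("wrist"); im=cams.grab_frame("wrist")
cv2.imwrite("pics/w3.png",cv2.resize(im[:,:,::-1],(800,600)))
show()
E
```

```text
Traceback (most recent call last):
  File "st.py", line 8, in show
    s=env.state(); print("t",s["time_s"],"fix TCP",finv(s["ee_pos"]).round(1),"rot",s["ee_rot"].round(2),"F",s["force"].round(2),"w",s["gripper_width"].round(1),"q",s["qpos"].round(1))
                                                                                                                                     ^^^^^^^^^^^^^^^^^^^^^^^^
AttributeError: 'float' object has no attribute 'round'
```

```bash
sed -i 's/s\["gripper_width"\].round(1)/round(s["gripper_width"],1)/' st.py
python3 - <<'E'
from st import *
show()
c=cams.calibration("wrist"); im=cams.grab_frame("wrist")
cv2.imwrite("pics/w3.png",cv2.resize(im[:,:,::-1],(800,600)))
show()
print(projw(c,fx(p,[[-122,-33,12],[-122,33,12],[-122,0,22]])).round(1)*800/560)
E
```

```text
t 2.45 fix TCP [-163.7    0.4   18.3] rot [-179.87   -0.2   170.36] F [-0.15  0.28  0.16] w 0.0 q [ 19.1  24.1 113.8  -0.   42.3 -61.3]
t 2.5 fix TCP [-163.3    0.4   18.6] rot [-1.7989e+02 -1.6000e-01  1.7035e+02] F [-0.56 -0.4   0.03] w 0.5 q [ 19.1  24.1 113.8  -0.   42.3 -61.3]
[[324.42857143 443.85714286]
 [470.14285714 445.        ]
 [397.28571429 458.14285714]]
```

View pics/w3.png

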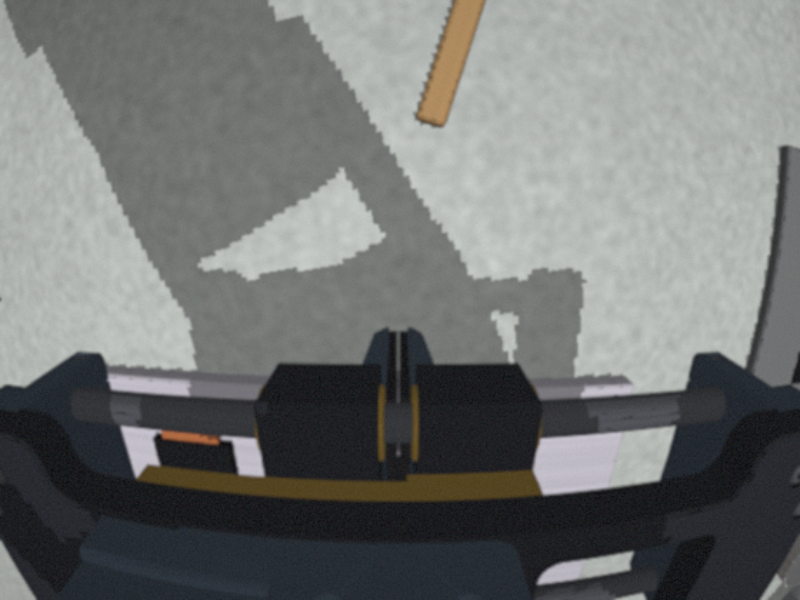

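Call:
{"name": "apply_moves", "arguments": {
  "plan": [
    {"jaw": 1, "delta_pos": [-10, 0, 2], "spin": 0},
    {"jaw": 1, "delta_pos": [-18, 0, 2], "spin": 0},
    {"jaw": 1, "delta_pos": [-25, 0, 2], "spin": 0},
    {"jaw": 1, "delta_pos": [-33, 0, 2], "spin": 0},
    {"jaw": 1, "delta_pos": [-42, 0, 2], "spin": 0},
    {"jaw": 1, "delta_pos": [-51, 0, 2], "spin": 0},
    {"jaw": 1, "delta_pos": [-59, 0, 2], "spin": 0},
    {"jaw": 1, "delta_pos": [-65, 0, 2], "spin": 0}
  ]
}}

```text
time_s: 3.5
ee_pos: [535.1, 163.6, 16.3]
ee_rot: [-179.9, -0.2, 170.3]
force: [-1.7, 1.0, 1.4]
gripper_width: 0.5
```

```bash

python3 - <<'E'
from st import *
show()
for n in ("side","scene"):
    im=cams.grab_frame(n); cv2.imwrite(f"pics/{n}4.png",im[:,:,::-1])
s,T=show()
a=cv2.imread("pics/side4.png")[165:275,250:390]; cv2.imwrite("pics/d4z.png",cv2.resize(a,None,fx=5,fy=5,interpolation=cv2.INTER_CUBIC))
E
```

```text
t 3.5 fix TCP [-97.7   0.9  16.3] rot [-1.7989e+02 -1.6000e-01  1.7034e+02] F [-1.67  0.95  1.39] w 0.5 q [ 15.8  28.2 106.1  -0.   45.8 -64.5]
t 3.6 fix TCP [-97.2   1.   16.4] rot [-1.7992e+02 -8.0000e-02  1.7034e+02] F [ 0.26  0.91 -0.44] w 0.8 q [ 1.580e+01  2.820e+01  1.061e+02 -1.000e-01  4.570e+01 -6.450e+01]
```

View pics/d4z.png

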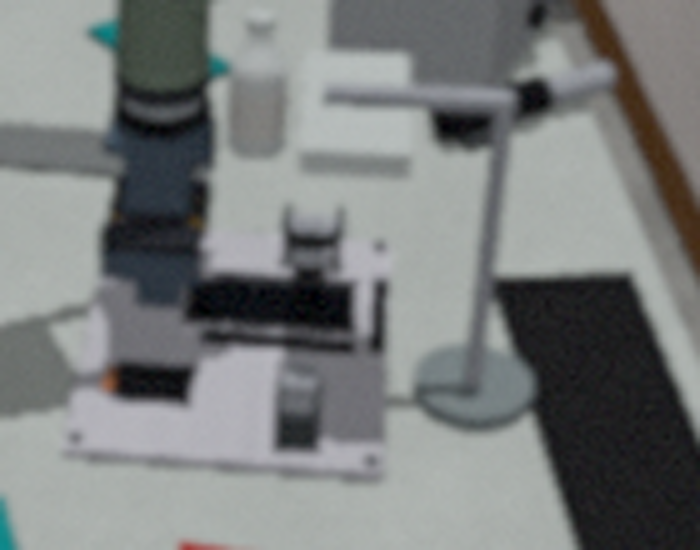

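Call:
{"name": "apply_moves", "arguments": {
  "plan": [
    {"jaw": 1, "delta_pos": [-2, 0, 0], "spin": 0},
    {"jaw": 1, "delta_pos": [-4, 0, 0], "spin": 0},
    {"jaw": 1, "delta_pos": [-5.5, 0, 0], "spin": 0},
    {"jaw": 1, "delta_pos": [-7, 0, 0], "spin": 0},
    {"jaw": 1, "delta_pos": [-8, 0, 0], "spin": 0},
    {"jaw": 1, "delta_pos": [-9, 0, 0], "spin": 0},
    {"jaw": 1, "delta_pos": [-9.5, 0, 0], "spin": 0},
    {"jaw": 1, "delta_pos": [-10, 0, 0], "spin": 0}
  ]
}}

```text
time_s: 4.6
ee_pos: [543.8, 162.2, 16.3]
ee_rot: [-179.9, -0.3, 170.3]
force: [-6.8, 2.2, 3.5]
gripper_width: 0.6
```

```bash

python3 - <<'E'
from st import *
show()
E
```

```text
t 4.6 fix TCP [-88.9   1.   16.3] rot [-179.89   -0.28  170.31] F [-6.83  2.21  3.5 ] w 0.6 q [ 15.4  28.8 104.9   0.   46.5 -64.9]
```

```bash

python3 - <<'E'
from st import *
im=cams.grab_frame("side"); cv2.imwrite("pics/side5.png",im[:,:,::-1])
show()
a=cv2.imread("pics/side5.png")[195:245,270:340]; cv2.imwrite("pics/d5z.png",cv2.resize(a,None,fx=10,fy=10,interpolation=cv2.INTER_CUBIC))
E
```

```text
t 4.65 fix TCP [-88.9   1.   16.3] rot [-179.89   -0.29  170.32] F [-5.15  1.64  2.66] w 0.4 q [ 15.4  28.8 104.9   0.   46.5 -64.9]
```

View pics/d5z.png

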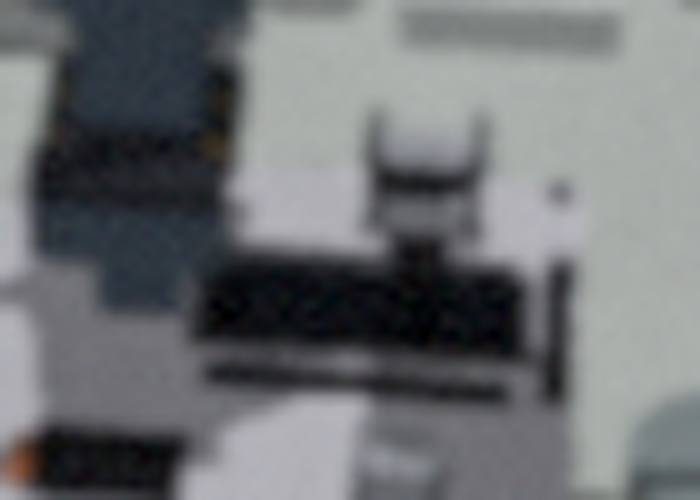

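Call:
{"name": "apply_moves", "arguments": {
  "plan": [
    {"jaw": 1, "delta_pos": [-1.5, 0, 0], "spin": 0},
    {"jaw": 1, "delta_pos": [-2, 0, 0], "spin": 0},
    {"jaw": 1, "delta_pos": [-2.5, 0, 0], "spin": 0},
    {"jaw": 1, "delta_pos": [-2.5, 0, 0], "spin": 0},
    {"jaw": 1, "delta_pos": [-2.5, 0, 0], "spin": 0},
    {"jaw": 1, "delta_pos": [-2.5, 0, 0], "spin": 0},
    {"jaw": 1, "delta_pos": [-2.5, 0, 0], "spin": 0},
    {"jaw": 1, "delta_pos": [-2.5, 0, 0], "spin": 0}
  ]
}}

```text
time_s: 5.65
ee_pos: [543.8, 162.2, 16.3]
ee_rot: [-179.9, -0.6, 170.3]
force: [-6.5, 3.1, 4.8]
gripper_width: 0.2
```

```bash

python3 - <<'E'
from st import *
show()
im=cams.grab_frame("scene"); cv2.imwrite("pics/scene6.png",im[:,:,::-1])
im2=cams.grab_frame("side"); cv2.imwrite("pics/side6.png",im2[:,:,::-1])
show()
cs,cd=cams.calibration("scene"),cams.calibration("side")
o=np.array([300,205]);a=im[205:280,300:400,::-1]; z=cv2.resize(a,None,fx=8,fy=8,interpolation=cv2.INTER_CUBIC)
cv2.imwrite("pics/s6z.png",z)
print("scene z8")
for n,q in dict(phfar=[[70,-33,22],[70,33,22]],phnear=[[-70,-33,22],[-70,33,22]],stopbot=[[70,-39,12],[70,39,12]],stoptop=[[70,-39,26],[70,39,26]],rail=[[60,-35,20],[-60,-35,20]]).items():
    print(n,((proj(cs,fx(p,q))+.5-o)*8).round(0).tolist(), "side z10",((proj(cd,fx(p,q))+.5-[270,195])*10).round(0).tolist())
E
```

```text
t 5.65 fix TCP [-88.9   1.   16.3] rot [-179.86   -0.56  170.29] F [-6.46  3.06  4.85] w 0.2 q [ 15.4  28.9 104.7   0.2  46.9 -65. ]
t 5.75 fix TCP [-88.9   1.   16.3] rot [-179.86   -0.56  170.29] F [-7.92  2.61  5.07] w 0.2 q [ 15.4  29.  104.7   0.2  46.9 -65. ]
scene z8
phfar [[317.0, 538.0], [437.0, 456.0]] side z10 [[541.0, 377.0], [545.0, 274.0]]
phnear [[49.0, 339.0], [169.0, 267.0]] side z10 [[178.0, 351.0], [193.0, 250.0]]
stopbot [[302.0, 565.0], [444.0, 468.0]] side z10 [[539.0, 407.0], [544.0, 286.0]]
stoptop [[306.0, 538.0], [449.0, 441.0]] side z10 [[542.0, 379.0], [546.0, 257.0]]
rail [[292.0, 529.0], [63.0, 358.0]] side z10 [[515.0, 383.0], [203.0, 360.0]]
```

View pics/s6z.png

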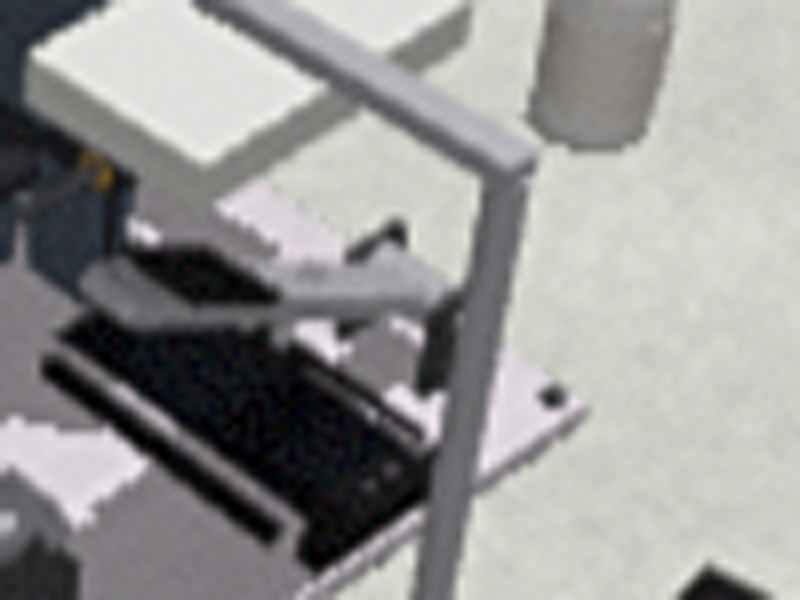

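Call:
{"name": "apply_moves", "arguments": {
  "plan": [
    {"jaw": 1, "delta_pos": [12, 0, 0], "spin": 0},
    {"jaw": 1, "delta_pos": [25, 0, -10], "spin": 0},
    {"jaw": 1, "delta_pos": [30, 0, -60], "spin": 0},
    {"jaw": 1, "delta_pos": [30, 0, -115], "spin": 0},
    {"jaw": 1, "delta_pos": [30, -15, -170], "spin": 0},
    {"jaw": 1, "delta_pos": [30, -45, -220], "spin": 0},
    {"jaw": 1, "delta_pos": [30, -85, -265], "spin": 0},
    {"jaw": 1, "delta_pos": [30, -125, -310], "spin": 0}
  ]
}}

```text
time_s: 6.75
ee_pos: [495.4, 43.3, 329.3]
ee_rot: [-179.9, -0.4, 170.3]
force: [1.3, -0.2, 0.7]
gripper_width: 0.7
```

```bash

python3 - <<'E'
from st import *
s,T=show()
im=cams.grab_frame("side"); cv2.imwrite("pics/side7.png",im[:,:,::-1])
a=im[195:245,270:340,::-1]; cv2.imwrite("pics/d7z.png",cv2.resize(a,None,fx=10,fy=10,interpolation=cv2.INTER_CUBIC))
# target: az -10, r 750,z 420
a=np.radians(-10)
for r,z in ((700,400),(800,450),(950,450)): print(T.T@(np.array([r*np.cos(a),r*np.sin(a),z])-s["ee_pos"]))
E
```

```text
t 6.75 fix TCP [-115.6 -124.6  329.3] rot [-179.86   -0.41  170.32] F [ 1.3  -0.24  0.72] w 0.7 q [  3.7   8.4  86.5  -0.   85.5 -76.6]
[-218.37349782 -130.04588452  -71.95440376]
[-318.01524382 -130.7311571  -122.65995429]
[-468.00912516 -131.57438914 -123.72038908]
```

View pics/d7z.png

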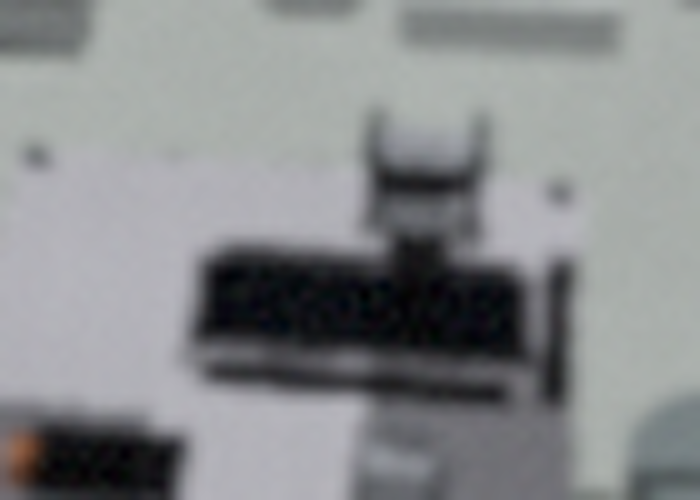

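Call:
{"name": "apply_moves", "arguments": {
  "plan": [
    {"jaw": 1, "delta_pos": [-40, -25, -40], "spin": 0},
    {"jaw": 1, "delta_pos": [-85, -50, -80], "spin": 0},
    {"jaw": 1, "delta_pos": [-140, -75, -110], "spin": 0},
    {"jaw": 1, "delta_pos": [-200, -100, -123], "spin": 0},
    {"jaw": 1, "delta_pos": [-260, -125, -123], "spin": 0},
    {"jaw": 1, "delta_pos": [-320, -131, -123], "spin": 0},
    {"jaw": 1, "delta_pos": [-380, -131, -123], "spin": 0},
    {"jaw": 1, "delta_pos": [-440, -131, -123], "spin": 0}
  ]
}}

```text
time_s: 7.8
ee_pos: [800.2, -145.1, 407.1]
ee_rot: [-179.7, 2.5, 170.1]
force: [0.4, -0.7, 0.3]
gripper_width: 0.9
```

```bash

python3 - <<'E'
from st import *
s,T=show(); print(s["ee_pos"],T[:,2])
E
```

```text
t 7.8 fix TCP [ 217.4 -256.6  407.1] rot [-179.71    2.47  170.12] F [ 0.36 -0.65  0.3 ] w 0.9 q [-11.   46.4  12.4  -0.3 118.7 -91.2]
[ 800.17116166 -145.05663451  407.05375277] [ 0.04157662 -0.01233062 -0.99905923]
```

Call:
{"name": "apply_moves", "arguments": {
  "plan": [
    {"jaw": 1, "delta_pos": [-60, 0, -60], "spin": 0},
    {"jaw": 1, "delta_pos": [-120, 0, -120], "spin": 0},
    {"jaw": 1, "delta_pos": [-180, 0, -180], "spin": 0},
    {"jaw": 1, "delta_pos": [-240, 0, -240], "spin": 0},
    {"jaw": 1, "delta_pos": [-300, 0, -300], "spin": 0},
    {"jaw": 1, "delta_pos": [-350, 0, -350], "spin": 0},
    {"jaw": 1, "delta_pos": [-350, 0, -350], "spin": 0},
    {"jaw": 1, "delta_pos": [-350, 0, -350], "spin": 0}
  ]
}}

```text
time_s: 8.8
ee_pos: [784.5, -140.4, 448.2]
ee_rot: [-179.7, 5.1, 170.1]
force: [-0.4, -0.4, -0.0]
gripper_width: 0.2
```

```bash

python3 - <<'E'
from st import *
s,T=show(); print(s["ee_pos"],T[:,2],np.degrees(np.arccos(-T[2,2])))
E
```

```text
t 8.8 fix TCP [ 201.1 -254.8  448.2] rot [-179.7     5.11  170.14] F [-0.44 -0.44 -0.02] w 0.2 q [-10.9  43.6  12.3  -0.2 119.  -91.1]
[ 784.49249854 -140.44163581  448.21408058] [ 0.08691647 -0.0204852  -0.99600496] 5.123217622035249
```

Call:
{"name": "apply_moves", "arguments": {
  "plan": [
    {"jaw": 1, "delta_pos": [-500, 0, 0], "spin": 0},
    {"jaw": 1, "delta_pos": [-500, 0, 0], "spin": 0},
    {"jaw": 1, "delta_pos": [-500, 0, 0], "spin": 0},
    {"jaw": 1, "delta_pos": [-500, 0, 0], "spin": 0},
    {"jaw": 1, "delta_pos": [-500, 0, 0], "spin": 0},
    {"jaw": 1, "delta_pos": [-500, 0, 0], "spin": 0},
    {"jaw": 1, "delta_pos": [-500, 0, 0], "spin": 0},
    {"jaw": 1, "delta_pos": [-500, 0, 0], "spin": 0}
  ]
}}

```text
time_s: 9.8
ee_pos: [891.5, -158.5, 321.6]
ee_rot: [-179.7, 8.0, 170.2]
force: [-0.9, 1.5, -0.3]
gripper_width: 0.3
```

```bash

python3 - <<'E'
from st import *
s,T=show(); print(s["ee_pos"],T[:,2],np.degrees(np.arccos(-T[2,2])))
E
```

```text
t 9.8 fix TCP [ 309.6 -253.9  321.6] rot [-179.68    8.05  170.15] F [-0.9   1.52 -0.26] w 0.3 q [-10.7  52.6  12.3  -0.2 107.1 -90.9]
[ 891.45373546 -158.54126353  321.55347058] [ 0.13694235 -0.02943436 -0.99014161] 8.05189360461885
```

Call:
{"name": "apply_moves", "arguments": {
  "plan": [
    {"jaw": 1, "delta_pos": [-400, 0, -300], "spin": 0},
    {"jaw": 1, "delta_pos": [-400, 0, -300], "spin": 0},
    {"jaw": 1, "delta_pos": [-400, 0, -300], "spin": 0},
    {"jaw": 1, "delta_pos": [-400, 0, -300], "spin": 0},
    {"jaw": 1, "delta_pos": [-400, 0, -300], "spin": 0},
    {"jaw": 1, "delta_pos": [-400, 0, -300], "spin": 0},
    {"jaw": 1, "delta_pos": [-400, 0, -300], "spin": 0},
    {"jaw": 1, "delta_pos": [-400, 0, -300], "spin": 0}
  ]
}}

```text
time_s: 10.8
ee_pos: [871.5, -153.7, 382.0]
ee_rot: [-179.7, 10.9, 170.2]
force: [0.1, -0.5, 0.5]
gripper_width: 0.6
```

```bash

python3 - <<'E'
from st import *
s,T=show(); print(s["ee_pos"],T[:,2],np.degrees(np.arccos(-T[2,2])))
E
```

```text
t 10.8 fix TCP [ 289.1 -252.7  382. ] rot [-179.67   10.94  170.17] F [ 0.08 -0.48  0.54] w 0.6 q [-10.7  48.7  12.3  -0.2 108.1 -90.9]
[ 871.47023225 -153.71390357  381.97298382] [ 0.18600046 -0.03812314 -0.98180978] 10.945033088177253
```

Call:
{"name": "apply_moves", "arguments": {
  "plan": [
    {"jaw": 1, "delta_pos": [-1500, 0, -500], "spin": 0},
    {"jaw": 1, "delta_pos": [-1500, 0, -500], "spin": 0},
    {"jaw": 1, "delta_pos": [-1500, 0, -500], "spin": 0},
    {"jaw": 1, "delta_pos": [-1500, 0, -500], "spin": 0},
    {"jaw": 1, "delta_pos": [-1500, 0, -500], "spin": 0},
    {"jaw": 1, "delta_pos": [-1500, 0, -500], "spin": 0},
    {"jaw": 1, "delta_pos": [-1500, 0, -500], "spin": 0},
    {"jaw": 1, "delta_pos": [-1500, 0, -500], "spin": 0}
  ]
}}

```text
time_s: 11.8
ee_pos: [905.2, -158.7, 360.9]
ee_rot: [-179.7, 14.0, 170.2]
force: [-0.2, -0.6, 0.4]
gripper_width: 0.1
```

```bash

python3 - <<'E'
from st import *
s,T=show(); print(s["ee_pos"],T[:,2],np.degrees(np.arccos(-T[2,2])))
E
```

```text
t 11.8 fix TCP [ 323.2 -251.7  360.9] rot [-179.66   13.96  170.19] F [-0.2  -0.6   0.42] w 0.1 q [-10.6  50.4  12.3  -0.2 103.3 -90.8]
[ 905.2013367  -158.7017107   360.85827949] [ 0.23672842 -0.04703082 -0.97043689] 13.966528023759938
```

Call:
{"name": "apply_moves", "arguments": {
  "plan": [
    {"jaw": 1, "delta_pos": [-1500, 0, -300], "spin": 0},
    {"jaw": 1, "delta_pos": [-1500, 0, -300], "spin": 0},
    {"jaw": 1, "delta_pos": [-1500, 0, -300], "spin": 0},
    {"jaw": 1, "delta_pos": [-1500, 0, -300], "spin": 0},
    {"jaw": 1, "delta_pos": [-1500, 0, -300], "spin": 0},
    {"jaw": 1, "delta_pos": [-1500, 0, -300], "spin": 0},
    {"jaw": 1, "delta_pos": [-1500, 0, -300], "spin": 0},
    {"jaw": 1, "delta_pos": [-1500, 0, -300], "spin": 0}
  ]
}}

```text
time_s: 12.8
ee_pos: [945.7, -165.3, 327.9]
ee_rot: [-179.6, 17.1, 170.2]
force: [-0.6, 0.2, -0.2]
gripper_width: 0.4
```

Call:
{"name": "apply_moves", "arguments": {
  "plan": [
    {"jaw": 1, "delta_pos": [-1500, 0, -300], "spin": 0},
    {"jaw": 1, "delta_pos": [-1500, 0, -300], "spin": 0},
    {"jaw": 1, "delta_pos": [-1500, 0, -300], "spin": 0},
    {"jaw": 1, "delta_pos": [-1500, 0, -300], "spin": 0},
    {"jaw": 1, "delta_pos": [-1500, 0, -300], "spin": 0},
    {"jaw": 1, "delta_pos": [-1500, 0, -300], "spin": 0},
    {"jaw": 1, "delta_pos": [-1500, 0, -300], "spin": 0},
    {"jaw": 1, "delta_pos": [-1500, 0, -300], "spin": 0}
  ]
}}

```text
time_s: 13.8
ee_pos: [968.7, -168.8, 323.9]
ee_rot: [-179.6, 20.2, 170.2]
force: [-1.2, 0.1, -0.5]
gripper_width: 0.0
```

Call:
{"name": "apply_moves", "arguments": {
  "plan": [
    {"jaw": 1, "delta_pos": [-1500, 0, -300], "spin": 0},
    {"jaw": 1, "delta_pos": [-1500, 0, -300], "spin": 0},
    {"jaw": 1, "delta_pos": [-1500, 0, -300], "spin": 0},
    {"jaw": 1, "delta_pos": [-1500, 0, -300], "spin": 0},
    {"jaw": 1, "delta_pos": [-1500, 0, -300], "spin": 0},
    {"jaw": 1, "delta_pos": [-1500, 0, -300], "spin": 0},
    {"jaw": 1, "delta_pos": [-1500, 0, -300], "spin": 0},
    {"jaw": 1, "delta_pos": [-1500, 0, -300], "spin": 0}
  ]
}}

```text
time_s: 14.8
ee_pos: [980.4, -170.5, 340.1]
ee_rot: [-179.6, 23.4, 170.2]
force: [-0.9, -0.5, 0.9]
gripper_width: 0.2
```

```bash

python3 - <<'E'
from st import *
s,T=show(); print(s["ee_pos"],T[:,2],np.degrees(np.arccos(-T[2,2])))
E
```

```text
t 14.8 fix TCP [ 399.3 -250.1  340.1] rot [-179.63   23.4   170.25] F [-0.9  -0.51  0.85] w 0.2 q [-10.5  53.   12.3  -0.1  91.3 -90.7]
[ 980.43421849 -170.48888633  340.11425053] [ 0.39029584 -0.07366085 -0.91773811] 23.402382677059027
```

Call:
{"name": "apply_moves", "arguments": {
  "plan": [
    {"jaw": 1, "delta_pos": [-1500, 0, -200], "spin": 0},
    {"jaw": 1, "delta_pos": [-1500, 0, -200], "spin": 0},
    {"jaw": 1, "delta_pos": [-1500, 0, -200], "spin": 0},
    {"jaw": 1, "delta_pos": [-1500, 0, -200], "spin": 0},
    {"jaw": 1, "delta_pos": [-1500, 0, -200], "spin": 0},
    {"jaw": 1, "delta_pos": [-1500, 0, -200], "spin": 0},
    {"jaw": 1, "delta_pos": [-1500, 0, -200], "spin": 0},
    {"jaw": 1, "delta_pos": [-1500, 0, -200], "spin": 0}
  ]
}}

```text
time_s: 15.8
ee_pos: [995.4, -172.8, 351.1]
ee_rot: [-179.6, 26.6, 170.3]
force: [-0.5, 0.9, -0.6]
gripper_width: 0.5
```

Call:
{"name": "apply_moves", "arguments": {
  "plan": [
    {"jaw": 1, "delta_pos": [-1500, 0, -200], "spin": 0},
    {"jaw": 1, "delta_pos": [-1500, 0, -200], "spin": 0},
    {"jaw": 1, "delta_pos": [-1500, 0, -200], "spin": 0},
    {"jaw": 1, "delta_pos": [-1500, 0, -200], "spin": 0},
    {"jaw": 1, "delta_pos": [-1500, 0, -200], "spin": 0},
    {"jaw": 1, "delta_pos": [-1500, 0, -200], "spin": 0},
    {"jaw": 1, "delta_pos": [-1500, 0, -200], "spin": 0},
    {"jaw": 1, "delta_pos": [-1500, 0, -200], "spin": 0}
  ]
}}

```text
time_s: 16.8
ee_pos: [1000.9, -173.5, 377.9]
ee_rot: [-179.6, 29.8, 170.3]
force: [-0.4, -0.1, 0.5]
gripper_width: 0.5
```

Call:
{"name": "apply_moves", "arguments": {
  "plan": [
    {"jaw": 1, "delta_pos": [-1500, 0, -200], "spin": 0},
    {"jaw": 1, "delta_pos": [-1500, 0, -200], "spin": 0},
    {"jaw": 1, "delta_pos": [-1500, 0, -200], "spin": 0},
    {"jaw": 1, "delta_pos": [-1500, 0, -200], "spin": 0},
    {"jaw": 1, "delta_pos": [-1500, 0, -200], "spin": 0},
    {"jaw": 1, "delta_pos": [-1500, 0, -200], "spin": 0},
    {"jaw": 1, "delta_pos": [-1500, 0, -200], "spin": 0},
    {"jaw": 1, "delta_pos": [-1500, 0, -200], "spin": 0}
  ]
}}

```text
time_s: 17.8
ee_pos: [999.3, -172.9, 415.0]
ee_rot: [-179.6, 33.0, 170.3]
force: [0.0, -0.3, 0.1]
gripper_width: 0.7
```

Call:
{"name": "apply_moves", "arguments": {
  "plan": [
    {"jaw": 1, "delta_pos": [-1500, 0, -200], "spin": 0},
    {"jaw": 1, "delta_pos": [-1500, 0, -200], "spin": 0},
    {"jaw": 1, "delta_pos": [-1500, 0, -200], "spin": 0},
    {"jaw": 1, "delta_pos": [-1500, 0, -200], "spin": 0},
    {"jaw": 1, "delta_pos": [-1500, 0, -200], "spin": 0},
    {"jaw": 1, "delta_pos": [-1500, 0, -200], "spin": 0},
    {"jaw": 1, "delta_pos": [-1500, 0, -200], "spin": 0},
    {"jaw": 1, "delta_pos": [-1500, 0, -200], "spin": 0}
  ]
}}

```text
time_s: 18.8
ee_pos: [991.8, -171.2, 458.8]
ee_rot: [-179.6, 36.2, 170.4]
force: [1.1, -0.3, 1.2]
gripper_width: 0.6
```

```bash

python3 - <<'E'
from st import *
s,T=show(); print(s["ee_pos"],T,np.degrees(np.arccos(-T[2,2])))
# lamp edge measure from earlier pics
im=cv2.imread("pics/scene0.png")[185:245,295:365]; cv2.imwrite("pics/l0.png",cv2.resize(im,None,fx=10,fy=10,interpolation=cv2.INTER_CUBIC))
im=cv2.imread("pics/side0.png")[165:215,295:345]; cv2.imwrite("pics/l1.png",cv2.resize(im,None,fx=12,fy=12,interpolation=cv2.INTER_CUBIC))
cs,cd=cams.calibration("scene"),cams.calibration("side")
for x in (6,12,18):
  q=fx(p,[[x,-49-65,237],[x,-49+65,237],[x,-49-65,267],[x,-49+65,267],[x+75,-49-65,237]])
  print(x,((proj(cs,q)+.5-[295,185])*10).round(0).tolist(),((proj(cd,q)+.5-[295,165])*12).round(0).tolist())
E
```

```text
t 18.8 fix TCP [ 410.6 -248.9  458.8] rot [-179.57   36.18  170.35] F [ 1.14 -0.26  1.15] w 0.6 q [-10.5  47.4  12.3   0.1  84.1 -90.7]
[ 991.77339055 -171.24723379  458.76154905] [[-0.79572923  0.17188997  0.58074851]
 [ 0.13525083  0.98509788 -0.10625151]
 [-0.5903577  -0.00600072 -0.80711943]] 36.18456055651116
6 [[137.0, 294.0], [477.0, 108.0], [144.0, 201.0], [489.0, 17.0], [347.0, 437.0]] [[167.0, 379.0], [189.0, 145.0], [172.0, 291.0], [194.0, 60.0], [431.0, 396.0]]
12 [[153.0, 305.0], [493.0, 118.0], [160.0, 212.0], [506.0, 27.0], [365.0, 449.0]] [[188.0, 381.0], [209.0, 146.0], [193.0, 292.0], [213.0, 61.0], [452.0, 397.0]]
18 [[169.0, 316.0], [510.0, 128.0], [177.0, 223.0], [522.0, 37.0], [383.0, 461.0]] [[209.0, 382.0], [228.0, 147.0], [214.0, 293.0], [233.0, 62.0], [474.0, 399.0]]
```

View pics/l0.png

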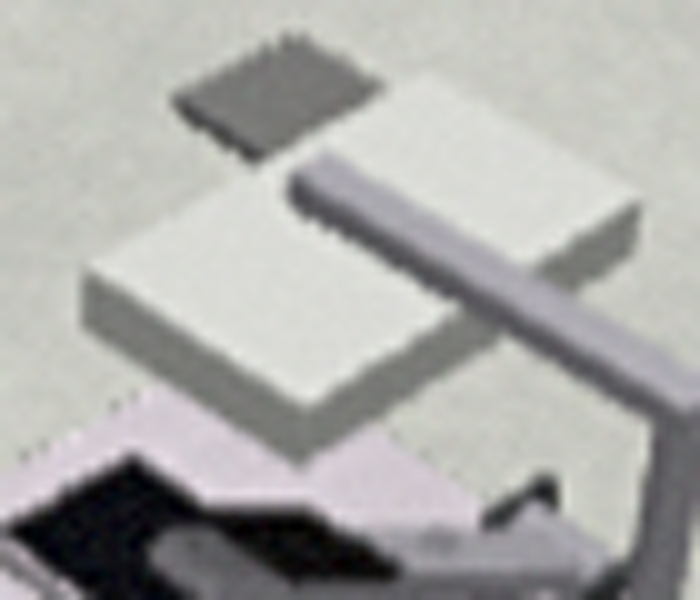

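View pics/l1.png

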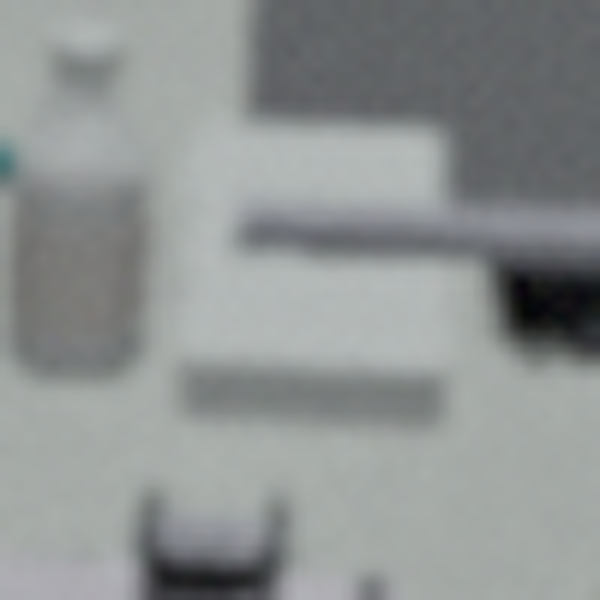

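```bash

python3 - <<'E'
from st import *
from scipy.optimize import least_squares
cs,cd=cams.calibration("scene"),cams.calibration("side")
S=np.array([[83,328],[300,463]])/10-.5+[295,185]
D=np.array([[182,416],[443,420]])/12-.5+[295,165]
def f(v,full=False):
    lx,ly,a,z=v
    q=fx([lx,ly,a],[[0,-65,z],[75,-65,z]])
    return np.r_[(proj(cs,q)-S).ravel(),(proj(cd,q)-D).ravel()]
r=least_squares(f,[642,90,-.17,237]);print(r.x,r.fun.round(2)); print(finv([r.x[0],r.x[1],237]))
r=least_squares(lambda v:f([*v,237]),[642,90,-.17]);print(r.x,r.fun.round(2)); print(finv([r.x[0],r.x[1],237]))
q=fx([*r.x],[[0,-65,267],[75,-65,267],[75,65,267]])
print(((proj(cs,q)+.5-[295,185])*10).round(0).tolist(),((proj(cd,q)+.5-[295,165])*12).round(0).tolist())
# lever tip/pad check
for n,q in dict(tip=[20,75-200*np.cos(.5),45+200*np.sin(.5)],pad=[20,-49,125]).items(): print(n,((proj(cs,fx(p,[q]))+.5-[295,185])*10).round(0))
E
```

```text
[ 6.24941894e+02  7.20452734e+01 -1.23702952e-01  2.41706492e+02] [-0.26 -0.27  0.31  0.18 -0.32 -0.16  0.28  0.29]
[  6.84067346 -73.57119929 237.        ]
[ 6.23443629e+02  7.65445152e+01 -1.22097258e-01] [ 0.24  0.13  0.74  0.49 -0.96  0.27 -0.46  0.69]
[  4.57797693 -69.40368429 237.        ]
[[92.0, 236.0], [318.0, 373.0], [648.0, 158.0]] [[175.0, 330.0], [446.0, 339.0], [426.0, 101.0]]
tip [[187. 578.]]
pad [[314. 542.]]
```

Call:
{"name": "apply_moves", "arguments": {
  "plan": [
    {"jaw": 1, "delta_pos": [-1500, 0, -200], "spin": 0},
    {"jaw": 1, "delta_pos": [-1500, 0, -200], "spin": 0},
    {"jaw": 1, "delta_pos": [-1500, 0, -200], "spin": 0},
    {"jaw": 1, "delta_pos": [-1500, 0, -200], "spin": 0},
    {"jaw": 1, "delta_pos": [-1500, 0, -200], "spin": 0},
    {"jaw": 1, "delta_pos": [-1500, 0, -200], "spin": 0},
    {"jaw": 1, "delta_pos": [-1500, 0, -200], "spin": 0},
    {"jaw": 1, "delta_pos": [-1500, 0, -200], "spin": 0}
  ]
}}

```text
time_s: 19.8
ee_pos: [979.2, -168.7, 506.3]
ee_rot: [-179.6, 39.4, 170.4]
force: [-0.0, -0.7, 1.1]
gripper_width: 0.6
```

```bash

python3 - <<'E'
from st import *
s,T=show(); print(s["ee_pos"],np.degrees(np.arccos(-T[2,2])),np.degrees(np.arctan2(T[1,2],T[0,2])))
for q in ([-120,-60,330],[-120,-60,250],[-60,-60,190]): print(q,(T.T@(fx(p,[q])[0]-s["ee_pos"])).round(1))
E
```

```text
t 19.8 fix TCP [ 397.8 -248.6  506.3] rot [-179.55   39.37  170.38] F [-0.04 -0.69  1.13] w 0.6 q [-10.5  44.8  12.3   0.1  83.5 -90.7]
[ 979.20368291 -168.73149239  506.29970845] 39.37613363052826 -10.32018373349257
[-120, -60, 330] [ 510.9  191.3 -192.7]
[-120, -60, 250] [ 561.7  191.8 -130.9]
[-60, -60, 190] [553.3 192.  -46.4]
```

Call:
{"name": "apply_moves", "arguments": {
  "plan": [
    {"jaw": 1, "delta_pos": [52, 20, -20], "spin": 0},
    {"jaw": 1, "delta_pos": [104, 40, -40], "spin": 0},
    {"jaw": 1, "delta_pos": [156, 60, -60], "spin": 0},
    {"jaw": 1, "delta_pos": [210, 80, -80], "spin": 0},
    {"jaw": 1, "delta_pos": [264, 100, -100], "spin": 0},
    {"jaw": 1, "delta_pos": [318, 120, -120], "spin": 0},
    {"jaw": 1, "delta_pos": [372, 140, -140], "spin": 0},
    {"jaw": 1, "delta_pos": [426, 160, -160], "spin": 0}
  ]
}}

```text
time_s: 20.8
ee_pos: [599.0, 51.8, 365.6]
ee_rot: [-179.6, 39.4, 170.3]
force: [-0.1, 0.6, 0.7]
gripper_width: 0.0
```

```bash

python3 - <<'E'
from st import *
s,T=show(); print(s["ee_pos"],np.degrees(np.arccos(-T[2,2])),np.degrees(np.arctan2(T[1,2],T[0,2])))
for q in ([-120,-60,330],[-120,-60,250],[-80,-60,200],[-50,-60,180]): print(q,(T.T@(fx(p,[q])[0]-s["ee_pos"])).round(1))
E
```

```text
t 20.8 fix TCP [-15.2 -98.  365.6] rot [-179.62   39.42  170.32] F [-0.11  0.6   0.69] w 0.0 q [ 11.3  -0.4 101.8 -20.1  43.  -58.5]
[598.98162878  51.8101439  365.62723856] 39.42202209448916 -10.280640457753583
[-120, -60, 330] [103.4  38.5 -39.1]
[-120, -60, 250] [154.2  38.9  22.7]
[-80, -60, 200] [155.   39.1  86.7]
[-50, -60, 180] [144.6  39.1 121.2]
```

Call:
{"name": "apply_moves", "arguments": {
  "plan": [
    {"jaw": 1, "delta_pos": [45, 15, -35], "spin": 0},
    {"jaw": 1, "delta_pos": [90, 30, -40], "spin": 0},
    {"jaw": 1, "delta_pos": [120, 38, -20], "spin": 0},
    {"jaw": 1, "delta_pos": [140, 39, 10], "spin": 0},
    {"jaw": 1, "delta_pos": [152, 39, 40], "spin": 0},
    {"jaw": 1, "delta_pos": [155, 39, 70], "spin": 0},
    {"jaw": 1, "delta_pos": [155, 39, 87], "spin": 0},
    {"jaw": 1, "delta_pos": [155, 39, 87], "spin": 0}
  ]
}}

```text
time_s: 21.8
ee_pos: [541.9, 100.1, 198.8]
ee_rot: [-179.5, 39.3, 170.3]
force: [-0.4, 0.0, 0.5]
gripper_width: 0.7
```

```bash

python3 - <<'E'
from st import *
s,T=show(); print(s["ee_pos"],np.degrees(np.arccos(-T[2,2])),np.degrees(np.arctan2(T[1,2],T[0,2])))
for n in ("scene","side","wrist"):
    im=cams.grab_frame(n); cv2.imwrite(f"pics/{n}8.png",im[:,:,::-1])
a=cv2.imread("pics/scene8.png")[180:280,260:390]; cv2.imwrite("pics/s8z.png",cv2.resize(a,None,fx=6,fy=6,interpolation=cv2.INTER_CUBIC))
a=cv2.imread("pics/side8.png")[155:265,250:390]; cv2.imwrite("pics/d8z.png",cv2.resize(a,None,fx=5,fy=5,interpolation=cv2.INTER_CUBIC))
s,T=show()
cs,cd=cams.calibration("scene"),cams.calibration("side")
print((proj(cs,[s["ee_pos"]])+.5-[260,180])*6,(proj(cd,[s["ee_pos"]])+.5-[250,155])*5)
E
```

```text
t 21.8 fix TCP [-79.9 -60.5 198.8] rot [-179.54   39.32  170.34] F [-0.43  0.05  0.51] w 0.7 q [ 20.8   4.2 123.  -48.6  25.9 -19.9]
[541.87817951 100.12930181 198.83062103] 39.323146499276014 -10.382849976926995
t 21.95 fix TCP [-79.7 -59.9 200.7] rot [-179.68   39.49  170.29] F [-0.1  -0.95  0.3 ] w 0.7 q [ 20.8   4.  122.9 -48.6  25.9 -19.9]
[[242.65429449 136.04202568]] [[176.56598754 201.08569273]]
```

View pics/s8z.png

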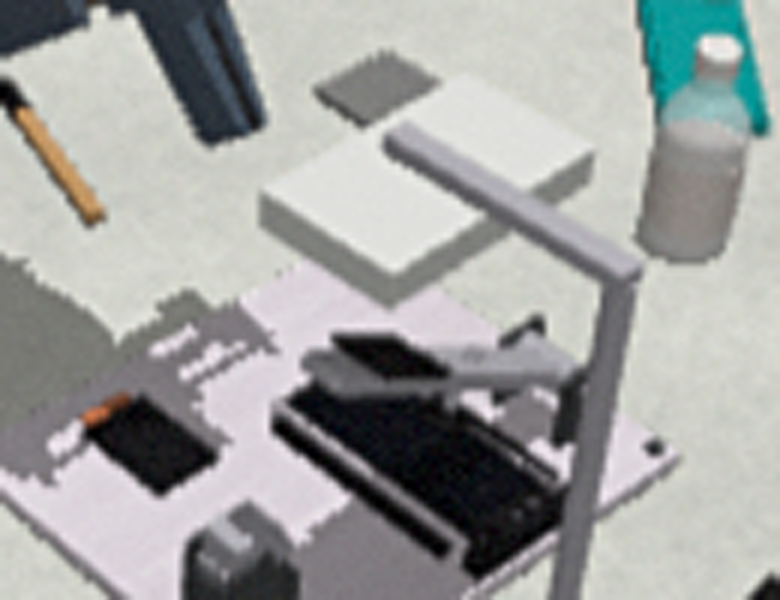

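View pics/d8z.png

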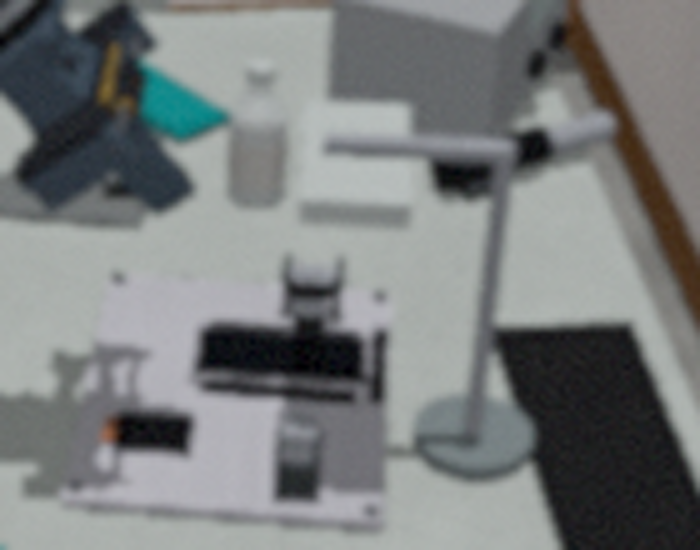

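View pics/wrist8.png

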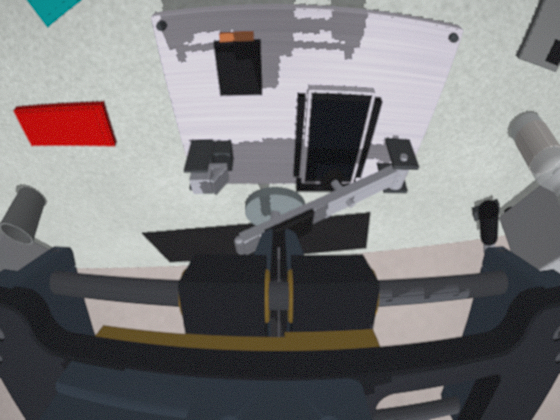

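```bash

python3 - <<'E'
from st import *
c=cams.calibration("wrist"); s,T=show()
a=cv2.imread("pics/wrist8.png")[:270,140:480]; cv2.imwrite("pics/w8z.png",cv2.resize(a,None,fx=2.2,fy=2.2,interpolation=cv2.INTER_CUBIC))
q=dict(c4=[-150,-175,12],c1=[-150,110,12],ph=[-70,0,22],phl=[-70,-33,22],phr=[-70,33,22],tip=[20,75-200*np.cos(.5)+5*np.sin(.5)*-1,45+200*np.sin(.5)+4.4],railL=[-60,-35,20],stopl=[70,-39,26],stopr=[70,39,26],brk=[-4,62,68],phfar=[70,-33,22],phfarr=[70,33,22])
for k,v in q.items(): print(k,projw(c,fx(p,[v])).round(1), ((projw(c,fx(p,[v]))+.5-[140,0])*2.2).round(0))
E
```

```text
t 21.95 fix TCP [-79.7 -59.9 200.7] rot [-179.68   39.49  170.29] F [-0.1  -0.95  0.3 ] w 0.7 q [ 20.8   4.  122.9 -48.6  25.9 -19.9]
c4 [[148.7  17.7]] [[20. 40.]]
c1 [[463.6  29.6]] [[713.  66.]]
ph [[342.1  91.8]] [[446. 203.]]
phl [[308.   90.5]] [[371. 200.]]
phr [[374.8  93.9]] [[518. 208.]]
tip [[232.6 251.5]] [[205. 554.]]
railL [[305.2  97.6]] [[365. 216.]]
stopl [[295.8 185.7]] [[344. 410.]]
stopr [[356.4 186.4]] [[477. 411.]]
brk [[396.3 173.7]] [[565. 383.]]
phfar [[300.4 183.3]] [[354. 404.]]
phfarr [[351.5 183.9]] [[466. 406.]]
```

View pics/w8z.png

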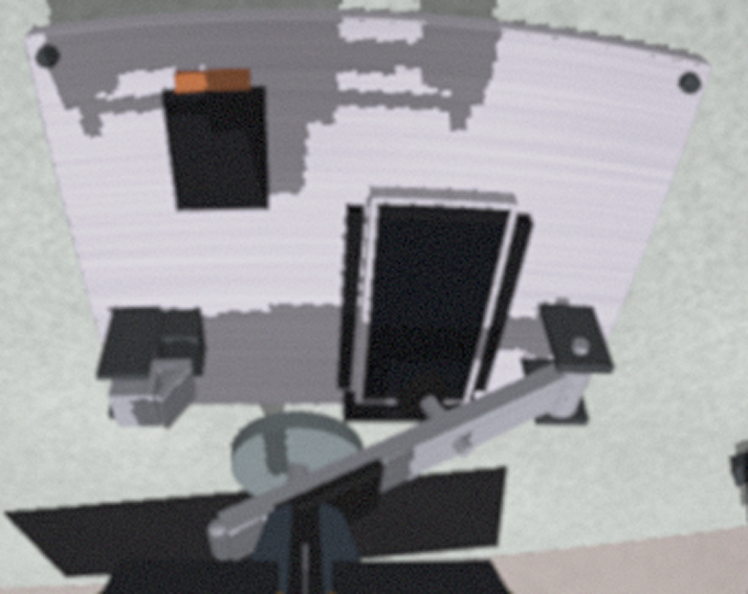

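Call:
{"name": "apply_moves", "arguments": {
  "plan": [
    {"jaw": 1, "delta_pos": [0, 0, 28], "spin": 0},
    {"jaw": 1, "delta_pos": [-5, 0, 55], "spin": 0},
    {"jaw": 1, "delta_pos": [-14, 0, 77], "spin": 0},
    {"jaw": 1, "delta_pos": [-25, 0, 88], "spin": 0},
    {"jaw": 1, "delta_pos": [-34, 0, 96], "spin": 0},
    {"jaw": 1, "delta_pos": [-39, 0, 100], "spin": 0},
    {"jaw": 1, "delta_pos": [-41, 0, 103], "spin": 0},
    {"jaw": 1, "delta_pos": [-41, 0, 103], "spin": 0}
  ]
}}

```text
time_s: 22.95
ee_pos: [637.6, 83.7, 147.4]
ee_rot: [-179.7, 39.5, 170.3]
force: [0.6, 0.4, 0.3]
gripper_width: 0.5
```

```bash

python3 - <<'E'
from st import *
for n in ("scene","side"):
    im=cams.grab_frame(n); cv2.imwrite(f"pics/{n}9.png",im[:,:,::-1])
a=cv2.imread("pics/scene9.png")[180:280,260:390]; b=cv2.imread("pics/side9.png")[165:255,270:350]
cv2.imwrite("pics/s9z.png",cv2.resize(a,None,fx=6,fy=6,interpolation=cv2.INTER_CUBIC))
cv2.imwrite("pics/d9z.png",cv2.resize(b,None,fx=6,fy=6,interpolation=cv2.INTER_CUBIC))
s,T=show(); print(T[2])
E
```

```text
t 23.05 fix TCP [ 17.  -59.9 147.3] rot [-179.67   39.48  170.3 ] F [ 0.15 -0.52  0.05] w 0.8 q [ 14.4  15.5 117.8 -58.   18.2 -14.2]
[-0.63584759 -0.00442237 -0.77180197]
```

View pics/s9z.png

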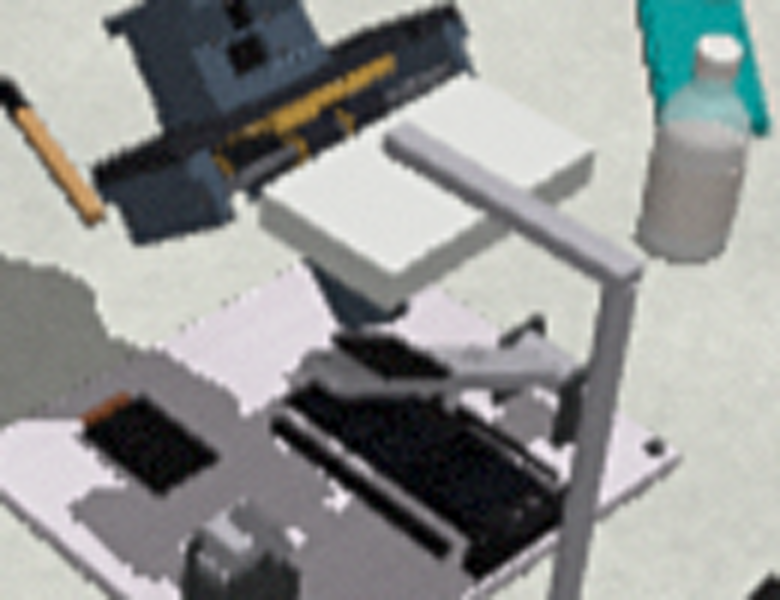

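View pics/d9z.png

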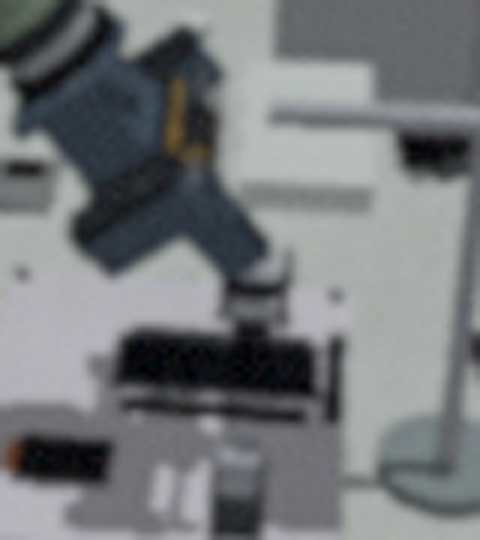

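Call:
{"name": "apply_moves", "arguments": {
  "plan": [
    {"jaw": 1, "delta_pos": [4, 0, 6], "spin": 0},
    {"jaw": 1, "delta_pos": [8, 0, 14], "spin": 0},
    {"jaw": 1, "delta_pos": [13, 0, 21], "spin": 0},
    {"jaw": 1, "delta_pos": [18, 0, 28], "spin": 0},
    {"jaw": 1, "delta_pos": [23, 0, 35], "spin": 0},
    {"jaw": 1, "delta_pos": [28, 0, 41], "spin": 0},
    {"jaw": 1, "delta_pos": [33, 0, 46], "spin": 0},
    {"jaw": 1, "delta_pos": [36, 0, 49], "spin": 0}
  ]
}}

```text
time_s: 24.05
ee_pos: [643.8, 83.8, 95.4]
ee_rot: [-179.4, 38.7, 170.4]
force: [-1.6, -2.0, 5.2]
gripper_width: 0.7
```

```bash

python3 - <<'E'
from st import *
s,T=show(); print(T[2])
E
```

```text
t 24.05 fix TCP [ 23.3 -58.7  95.4] rot [-179.43   38.7   170.38] F [-1.57 -2.    5.17] w 0.7 q [ 14.2  20.5 119.9 -77.   15.5   5.6]
[-0.62528824 -0.00776688 -0.78035523]
```

Call:
{"name": "apply_moves", "arguments": {
  "plan": [
    {"jaw": 1, "delta_pos": [4, 0, 5], "spin": 0},
    {"jaw": 1, "delta_pos": [6, 0, 7.5], "spin": 0},
    {"jaw": 1, "delta_pos": [8, 0, 10], "spin": 0},
    {"jaw": 1, "delta_pos": [10, 0, 12.5], "spin": 0},
    {"jaw": 1, "delta_pos": [11, 0, 14], "spin": 0},
    {"jaw": 1, "delta_pos": [12, 0, 15], "spin": 0},
    {"jaw": 1, "delta_pos": [12, 0, 15], "spin": 0},
    {"jaw": 1, "delta_pos": [12, 0, 15], "spin": 0}
  ]
}}

```text
time_s: 25.05
ee_pos: [646.5, 84.3, 84.6]
ee_rot: [-179.2, 37.9, 170.4]
force: [-2.8, -2.4, 5.9]
gripper_width: 0.5
```

```bash

python3 - <<'E'
from st import *
s,T=show(); print(T[2])
E
```

```text
t 25.05 fix TCP [ 25.9 -57.7  84.6] rot [-179.18   37.93  170.44] F [-2.78 -2.36  5.94] w 0.5 q [ 14.1  21.7 119.5 -77.   15.5   5.7]
[-0.61467873 -0.01130077 -0.78869661]
```

Call:
{"name": "apply_moves", "arguments": {
  "plan": [
    {"jaw": 1, "delta_pos": [3, 0, 4], "spin": 0},
    {"jaw": 1, "delta_pos": [5, 0, 6], "spin": 0},
    {"jaw": 1, "delta_pos": [7, 0, 8.5], "spin": 0},
    {"jaw": 1, "delta_pos": [8.5, 0, 10.5], "spin": 0},
    {"jaw": 1, "delta_pos": [9.5, 0, 12], "spin": 0},
    {"jaw": 1, "delta_pos": [10.5, 0, 13], "spin": 0},
    {"jaw": 1, "delta_pos": [10.5, 0, 13], "spin": 0},
    {"jaw": 1, "delta_pos": [10.5, 0, 13], "spin": 0}
  ]
}}

```text
time_s: 26.05
ee_pos: [648.6, 84.2, 75.8]
ee_rot: [-178.9, 37.3, 170.5]
force: [-6.1, -2.5, 10.5]
gripper_width: 0.4
```

```bash

python3 - <<'E'
from st import *
s,T=show(); print(T[2])
im=cams.grab_frame("side"); cv2.imwrite("pics/side11.png",im[:,:,::-1])
im=cams.grab_frame("wrist"); cv2.imwrite("pics/w11.png",im[:,:,::-1])
s,T=show()
E
```

```text
t 26.05 fix TCP [ 28.  -57.4  75.8] rot [-178.88   37.31  170.49] F [-6.11 -2.52 10.54] w 0.4 q [ 14.1  22.7 119.2 -77.   15.5   5.8]
[-0.60611978 -0.01548561 -0.79522261]
t 26.15 fix TCP [ 28.  -57.5  75.7] rot [-178.88   37.31  170.49] F [-6.16 -2.7  10.61] w 0.4 q [ 14.1  22.7 119.2 -77.   15.5   5.8]
```

View pics/w11.png

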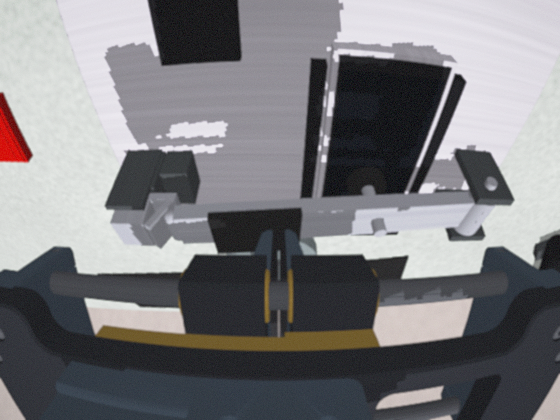

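Call:
{"name": "apply_moves", "arguments": {
  "plan": [
    {"jaw": 1, "delta_pos": [3, 0, 3.2], "spin": 0},
    {"jaw": 1, "delta_pos": [4, 0, 4.3], "spin": 0},
    {"jaw": 1, "delta_pos": [5, 0, 5.4], "spin": 0},
    {"jaw": 1, "delta_pos": [5.5, 0, 6], "spin": 0},
    {"jaw": 1, "delta_pos": [6, 0, 6.5], "spin": 0},
    {"jaw": 1, "delta_pos": [6.3, 0, 6.7], "spin": 0},
    {"jaw": 1, "delta_pos": [6.3, 0, 6.7], "spin": 0},
    {"jaw": 1, "delta_pos": [6.3, 0, 6.7], "spin": 0}
  ]
}}

```text
time_s: 27.15
ee_pos: [648.7, 83.6, 71.9]
ee_rot: [-178.6, 37.0, 170.5]
force: [-9.3, -3.8, 13.4]
gripper_width: 0.6
```

```bash

python3 - <<'E'
from st import *
s,T=show()
E
```

```text
t 27.15 fix TCP [ 28.2 -58.   71.9] rot [-178.63   37.02  170.53] F [-9.31 -3.83 13.41] w 0.6 q [ 14.1  23.1 119.1 -77.   15.6   5.8]
```

Call:
{"name": "apply_moves", "arguments": {
  "plan": [
    {"jaw": 1, "delta_pos": [4, 0, 3.8], "spin": 0},
    {"jaw": 1, "delta_pos": [4.8, 0, 4.5], "spin": 0},
    {"jaw": 1, "delta_pos": [5.4, 0, 5], "spin": 0},
    {"jaw": 1, "delta_pos": [6, 0, 5.5], "spin": 0},
    {"jaw": 1, "delta_pos": [6.3, 0, 5.8], "spin": 0},
    {"jaw": 1, "delta_pos": [6.5, 0, 6], "spin": 0},
    {"jaw": 1, "delta_pos": [6.5, 0, 6], "spin": 0},
    {"jaw": 1, "delta_pos": [6.5, 0, 6], "spin": 0}
  ]
}}

```text
time_s: 28.15
ee_pos: [648.5, 83.3, 68.2]
ee_rot: [-178.4, 36.7, 170.6]
force: [-6.1, -2.2, 11.4]
gripper_width: 0.6
```

```bash

python3 - <<'E'
from st import *
s,T=show()
E
```

```text
t 28.15 fix TCP [ 28.  -58.4  68.2] rot [-178.39   36.75  170.58] F [-6.11 -2.15 11.43] w 0.6 q [ 14.1  23.4 119.1 -77.   15.8   5.9]
```

```bash

python3 - <<'E'
from st import *
im=cams.grab_frame("wrist"); im2=cams.grab_frame("scene")
s,T=show()
a=cv2.resize(im[130:270,90:230,::-1],(560,560),interpolation=cv2.INTER_CUBIC)
cv2.imwrite("pics/w12z.png",a)
b=cv2.resize(im2[220:290,275:365,::-1],None,fx=8,fy=8,interpolation=cv2.INTER_CUBIC); cv2.imwrite("pics/s12z.png",b)
o=cv2.imread("pics/w11.png")[130:270,90:230]; cv2.imwrite("pics/w11z.png",cv2.resize(o,(560,560),interpolation=cv2.INTER_CUBIC))
E
```

```text
t 28.25 fix TCP [ 28.  -58.4  68.2] rot [-178.39   36.75  170.58] F [-5.7  -3.05 11.2 ] w 0.4 q [ 14.1  23.4 119.1 -77.   15.8   5.9]
```

View pics/w12z.png

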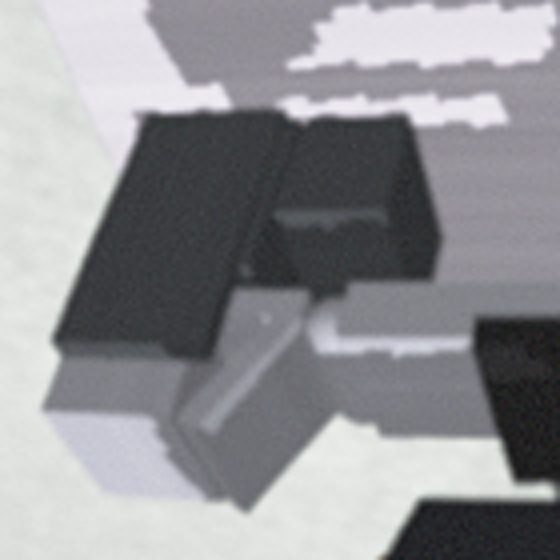

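View pics/w11z.png

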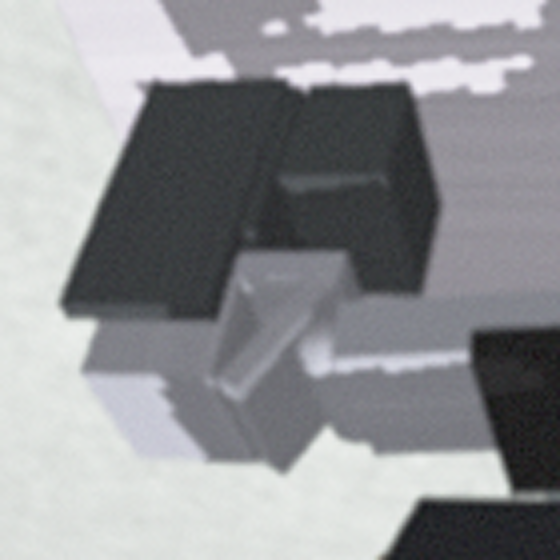

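View pics/s12z.png

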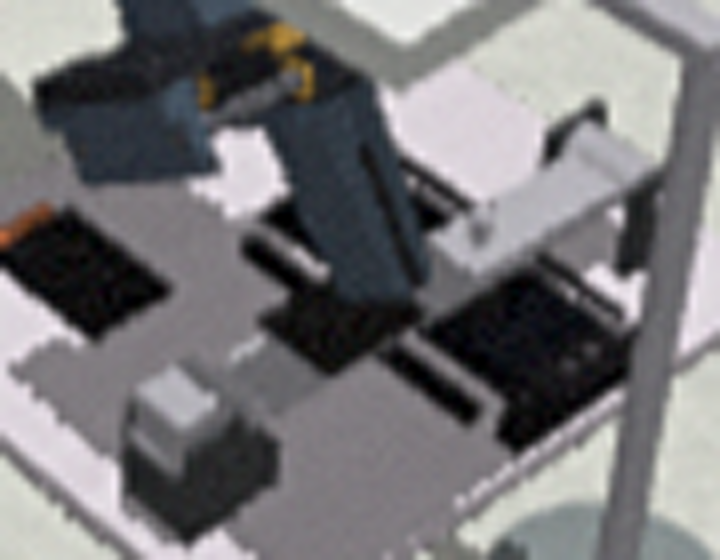

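Call:
{"name": "apply_moves", "arguments": {
  "plan": [
    {"jaw": 1, "delta_pos": [3.5, 0, 3.5], "spin": 0},
    {"jaw": 1, "delta_pos": [4, 0, 4], "spin": 0},
    {"jaw": 1, "delta_pos": [4.4, 0, 4.4], "spin": 0},
    {"jaw": 1, "delta_pos": [4.8, 0, 4.8], "spin": 0},
    {"jaw": 1, "delta_pos": [5.2, 0, 5.2], "spin": 0},
    {"jaw": 1, "delta_pos": [5.5, 0, 5.5], "spin": 0},
    {"jaw": 1, "delta_pos": [5.5, 0, 5.5], "spin": 0},
    {"jaw": 1, "delta_pos": [5.5, 0, 5.5], "spin": 0}
  ]
}}

```text
time_s: 29.25
ee_pos: [648.6, 82.9, 65.0]
ee_rot: [-178.2, 36.5, 170.6]
force: [-6.0, -2.7, 10.1]
gripper_width: 0.3
```

```bash

python3 - <<'E'
from st import *
im=cams.grab_frame("wrist")
s,T=show()
a=cv2.resize(im[130:270,90:230,::-1],(560,560),interpolation=cv2.INTER_CUBIC)
cv2.imwrite("pics/w13z.png",a)
E
```

```text
t 29.3 fix TCP [ 28.2 -58.7  65. ] rot [-178.18   36.51  170.63] F [-5.4  -2.54 10.17] w 0.5 q [ 14.1  23.7 119.1 -77.   15.9   6. ]
```

View pics/w13z.png

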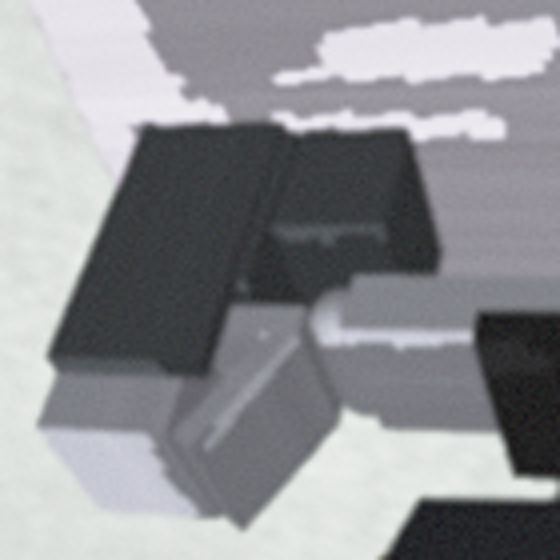

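Call:
{"name": "apply_moves", "arguments": {
  "plan": [
    {"jaw": 1, "delta_pos": [3.5, 0, 3.5], "spin": 0},
    {"jaw": 1, "delta_pos": [4, 0, 4], "spin": 0},
    {"jaw": 1, "delta_pos": [4.3, 0, 4.3], "spin": 0},
    {"jaw": 1, "delta_pos": [4.6, 0, 4.6], "spin": 0},
    {"jaw": 1, "delta_pos": [4.8, 0, 4.8], "spin": 0},
    {"jaw": 1, "delta_pos": [5, 0, 5], "spin": 0},
    {"jaw": 1, "delta_pos": [5, 0, 5], "spin": 0},
    {"jaw": 1, "delta_pos": [5, 0, 5], "spin": 0}
  ]
}}

```text
time_s: 30.3
ee_pos: [648.6, 82.8, 61.8]
ee_rot: [-178.0, 36.3, 170.7]
force: [-4.3, -1.9, 7.4]
gripper_width: 0.8
```

```bash

python3 - <<'E'
from st import *
im=cams.grab_frame("wrist")
s,T=show()
a=cv2.resize(im[130:270,90:230,::-1],(560,560),interpolation=cv2.INTER_CUBIC)
cv2.imwrite("pics/w14z.png",a)
E
```

```text
t 30.35 fix TCP [ 28.2 -58.8  61.8] rot [-178.     36.28  170.69] F [-4.   -2.67  8.23] w 0.4 q [ 14.2  24.1 119.  -77.   15.9   6. ]
```

View pics/w14z.png

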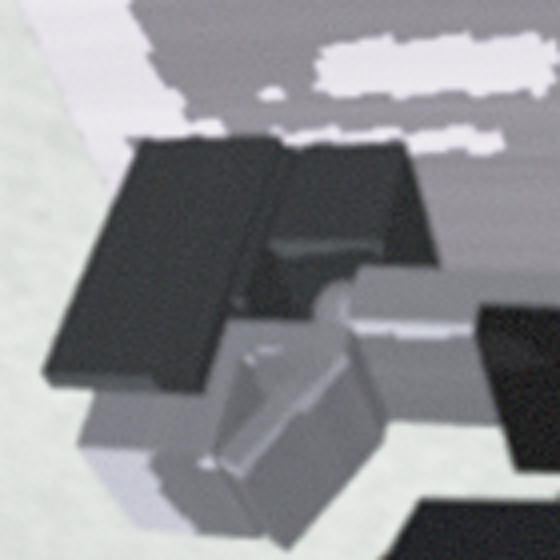

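Call:
{"name": "apply_moves", "arguments": {
  "plan": [
    {"jaw": 1, "delta_pos": [0, 0, -2], "spin": 0},
    {"jaw": 1, "delta_pos": [0, 0, -6], "spin": 0},
    {"jaw": 1, "delta_pos": [0, 0, -14], "spin": 0},
    {"jaw": 1, "delta_pos": [0, 0, -26], "spin": 0},
    {"jaw": 1, "delta_pos": [0, 0, -42], "spin": 0},
    {"jaw": 1, "delta_pos": [0, 0, -60], "spin": 0},
    {"jaw": 1, "delta_pos": [0, 0, -80], "spin": 0},
    {"jaw": 1, "delta_pos": [0, 0, -90], "spin": 0}
  ]
}}

```text
time_s: 31.35
ee_pos: [596.1, 94.9, 134.9]
ee_rot: [-178.0, 36.3, 170.7]
force: [-0.9, -0.3, 0.1]
gripper_width: 0.5
```

```bash

python3 - <<'E'
from st import *
show()
for n in ("wrist","scene","side"):
    im=cams.grab_frame(n); cv2.imwrite(f"pics/{n}15.png",im[:,:,::-1])
a=cv2.imread("pics/wrist15.png")[:290,90:470]; cv2.imwrite("pics/w15z.png",cv2.resize(a,None,fx=2,fy=2,interpolation=cv2.INTER_CUBIC))
a=cv2.imread("pics/scene15.png")[180:310,240:390]; cv2.imwrite("pics/s15z.png",cv2.resize(a,None,fx=4.6,fy=4.6,interpolation=cv2.INTER_CUBIC))
show()
E
```

```text
t 31.35 fix TCP [-25.5 -56.1 134.9] rot [-178.04   36.3   170.7 ] F [-0.91 -0.26  0.1 ] w 0.5 q [ 17.4  14.1 120.2 -53.6  21.6 -16.1]
t 31.5 fix TCP [-25.1 -56.2 134.5] rot [-178.03   36.3   170.69] F [ 0.03  0.17 -0.24] w 0.6 q [ 17.4  14.1 120.2 -53.7  21.6 -16. ]
```

View pics/w15z.png

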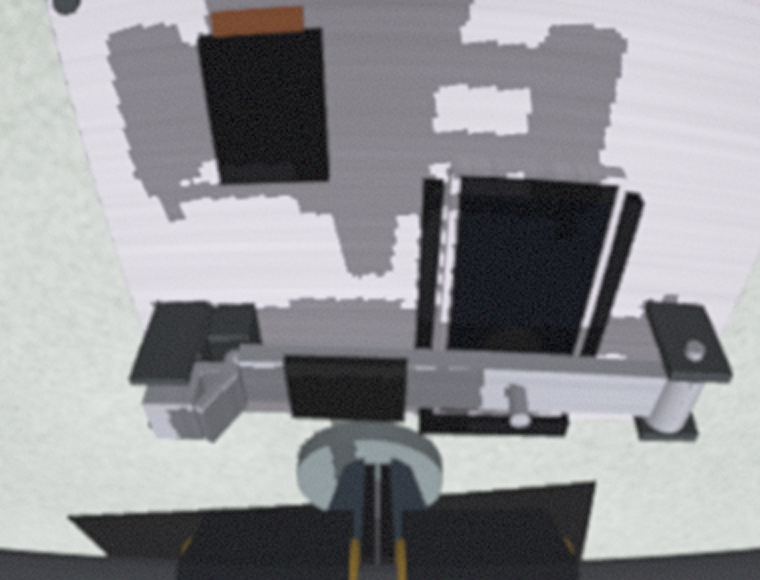

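View pics/s15z.png

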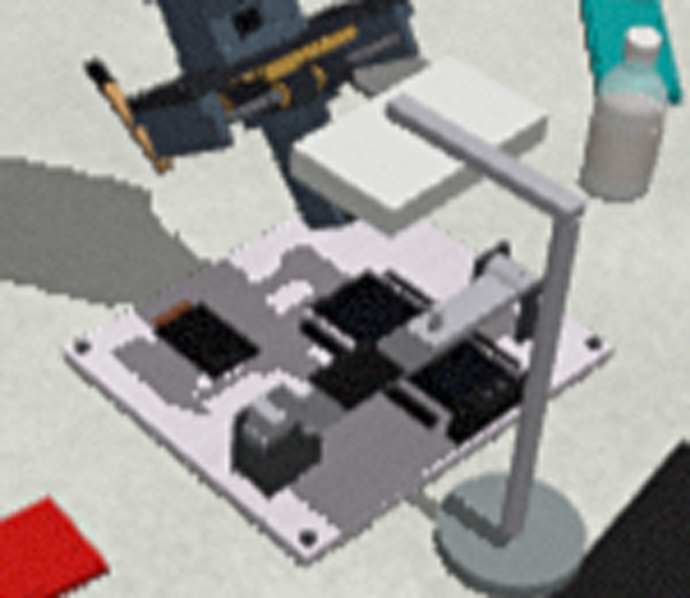

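```bash

python3 - <<'E'
from st import *
c=cams.calibration("wrist")
for x in (-78,-74,-70,-66): print(x,((projw(c,fx(p,[[x,-33,22],[x,33,22],[x,-33,12],[x,33,12]]))+.5-[90,0])*2).round(0).tolist())
print("rail",((projw(c,fx(p,[[-60,-38,20],[-60,38,20],[70,-39,26]]))+.5-[90,0])*2).round(0).tolist())
a=cv2.imread("pics/wrist15.png")[70:220,280:430]; cv2.imwrite("pics/w15y.png",cv2.resize(a,None,fx=4,fy=4,interpolation=cv2.INTER_CUBIC))
E
```

```text
-78 [[454.0, 151.0], [634.0, 165.0], [452.0, 139.0], [626.0, 152.0]]
-74 [[453.0, 161.0], [631.0, 174.0], [451.0, 148.0], [624.0, 161.0]]
-70 [[453.0, 171.0], [629.0, 183.0], [451.0, 158.0], [622.0, 170.0]]
-66 [[452.0, 180.0], [627.0, 192.0], [450.0, 167.0], [620.0, 179.0]]
rail [[437.0, 191.0], [634.0, 204.0], [420.0, 422.0]]
```

View pics/w15y.png

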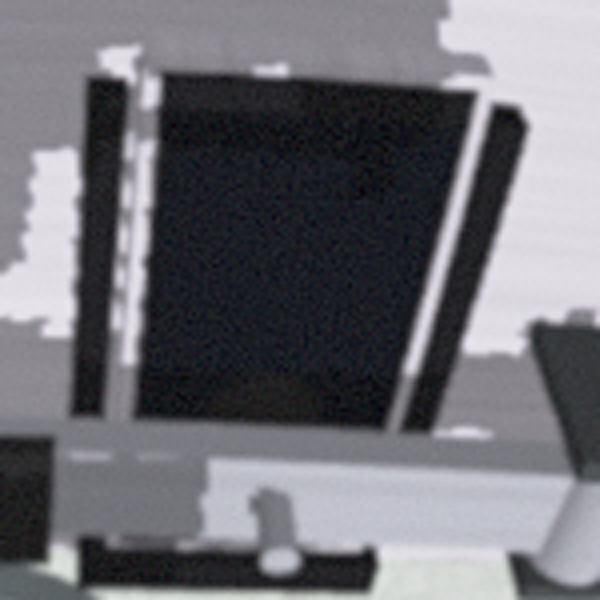

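```bash

python3 - <<'E'
from st import *
s,_=show(); print(env.job_done())
E
```

```text
t 31.5 fix TCP [-25.1 -56.2 134.5] rot [-178.03   36.3   170.69] F [ 0.03  0.17 -0.24] w 0.6 q [ 17.4  14.1 120.2 -53.7  21.6 -16. ]
the job is handed in; nothing more can be done
None
```

The phone is home against the end stop, the lever is caught and holding, and I handed the job in at 31.5 s with the robot clear of everything. The job reports no verdict.

- **Phone:** I pushed it about 50 mm along the rails with the shut fingers. It stopped moving under about 8 N, well above its 1–3 N sliding force. The pictures show its far end on the stop.
- **Tool lean:** The moves cannot tilt the tool directly. I built up a lean of about 39° by repeatedly commanding poses beyond the arm's reach, high up beside the lamp. This took about 12 s.
- **Lever:** I pressed the pad down from the robot side, under the lamp's edge, in small steps. The vertical force rose to 13.4 N and fell to about 8 N as the catch snapped. The wrist picture showed the bolt nose sliding out over the lever's tip.
- **Last checks:** After I backed off along the tool axis, the lever stayed down with the bolt over its tip. The force read about 0 N. The lamp, battery and other things looked unmoved in the pictures.

Three things disagreed or came close to a limit:

- **Position estimates:** My picture-based positions disagreed by a few mm for the phone's near edge against the rail ends. That offset points towards the stop, so it does not suggest a gap. The catch and foot are judged from the pictures and forces only.
- **Joint 4:** It sat at its range limit (-77.0°) during the press, so the lean drifted from 39° to 36°.
- **Lamp clearance:** By my estimate it was only about 5–8 mm at the tightest point. I saw no lamp contact in the pictures or force readings.

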